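Sort cut spacer tubes by length on the tip-tray grader

ROBOT

A 7-joint arm with a two-finger parallel gripper is mounted at the origin on the work surface. World frame = base frame: x ahead of the robot, y to its left, z up, the work surface at z = 0. Lengths are in m, angles in rad, forces in N, time in s.
With the tool pointing down it reaches from about 0.4 to 0.85 m from the base axis. Payload 10.4 kg.
Tool frame: the origin (TCP) lies at the very end of the fingers, on their centre line; the grasp point (between the pads) lies 19 mm behind it; z points along the fingers, y is the direction in which the jaws open and shut (so a half turn about z gives the same grasp; the last joint's range is limited). The gripper opens to 85 mm and grips with 20 to 120 N. Pads are 22 mm wide; open, the fingers measure 114 mm over their backs; the gripper's body (76 mm by 85 mm) begins 54 mm behind the grasp point. The pads swing forward as they close: fully open they stand 13 mm farther back than shut.
Start: joints at [1.264, 0.332, -0.065, 1.46, 0.022, 1.35, -0.088], TCP at [0.175, -0.6, 0.231] pointing down, gripper open.
Joint ranges: [-2.6, 2.6], [-0.5, 2.12], [-1.47, 1.34], [0.16, 2.42], [-1.27, 4.41], [0.06, 2.06], [-2.6, 2.6]. Speed limits (rad/s): [2.22, 2.22, 2.79, 2.79, 3.14, 3.14, 3.14].

INTERFACE

Orientations are given as a unit quaternion [x, y, z, w].
In Python, from workcell import get_obs, camera, camera_info, hand_in gives the robot as it stands.
- The arm moves only by the tool move_arm, never from a script. Its argument "moves" is a list of rows, each a list of 3 entries, a list of its own where there are three numbers: the shift along the tool's x, y, z in units of 25 mm (1.0 is 25 mm), then the turn, a rotation vector about the tool's x, y, z in degrees, then the opening, from 0 (shut) to 1 (fully open). A call has 1 to 5 rows; each row shifts and turns the commanded pose from where the row before left it, along the tool's axes as they then stand; what a row does not reach is not made up. A row lasts 1/8 s, in which the tool goes at most 62.5 mm and 10.7 degrees, less where a joint would pass 70% of its speed; a pose out of reach is approached as far as the arm can. A call is refused whole if a number of a shift passes 1 or a number of a turn 10.7, either way. A call with a gripper value outside its range is refused whole. The fingers move at their own pace and stop on an object; "squeeze" is the grip in N (left out, the last holds). Time passes only in rows, so rows that do not move let the fingers close. It gives the time, the measured TCP pose, the force and the opening at its end, in the units of the state.
- get_obs(): the state, without advancing time (a new reading comes with each control period).
- camera(name): name is "scene" or "top"; returns the picture (480x640x3 uint8, red, green, blue); there is no depth.
- camera_info(name): a dict with "fx", "fy", "cx", "cy" (pixels), "origin" and "rotation" of the camera in the world. Camera axes: x right, y down, z forward; pixel columns grow to the right and rows downward; lengths in m; the calibration is good to about 2 mm. A picture is of the moment at which its call begins. camera_info takes no time and is no camera call.
- hand_in(): hands the job in, once; it reports no verdict.
The state is a dict: "clock": time; "joint_pos": joint angles; "joint_velocities": joint speeds; "tau": joint torques, N m; "position": TCP position; "ee_rot": TCP orientation; "ft_force": force on the tool from outside, world axes, zero at the start; "torque": the same for the moment, N m; "grip_width": opening from 0.0 (shut) to 1.0 (fully open).
Only numpy, scipy, OpenCV 4.12 (cv2) and the standard library are available. Lean on these libraries where they do the work, as an engineer would, in place of code of your own. Each camera call takes 0.05 s, during which the arm holds its last target. There are 200 camera calls.

TASK

Take the three aluminium spacer tubes out of the leaning rack and lay all three on the grader's tip-up tray, one to a seat, crosswise and centred, with the tray down. Then tip the tray up so that they roll down the chute and each drops flat into the gap that fits its length, and let the tray back down. Leave the square bar stub in the rack and the other things on the bench where they are.

Things in the scene. Friction and masses are not known exactly. Their poses are not given: they have to be found in the camera images.
- tube_short: The short spacer tube: plain aluminium tube, 32 mm outside diameter, 70 mm long, about 52 g (mass varies). Origin on its axis at the end that is lowest at the start; its z axis runs along the tube, at the start up the slope of the rack (45 degrees above level, leaning away from the rack's front). It starts in one of the rack's four slots, which one varies.
- tube_medium: The medium spacer tube: plain aluminium tube, 32 mm outside diameter, 105 mm long, about 79 g (mass varies). Origin on its axis at the end that is lowest at the start; its z axis runs along the tube, at the start up the slope of the rack (45 degrees above level, leaning away from the rack's front). It starts in one of the rack's four slots, which one varies.
- tube_long: The long spacer tube: plain aluminium tube, 32 mm outside diameter, 140 mm long, about 105 g (mass varies). Origin on its axis at the end that is lowest at the start; its z axis runs along the tube, at the start up the slope of the rack (45 degrees above level, leaning away from the rack's front). It starts in one of the rack's four slots, which one varies.
- tube_short_mid (a point): Centre of the short tube: on its axis, 35 mm from each end.
- tube_medium_mid (a point): Centre of the medium tube: on its axis, 52.5 mm from each end.
- tube_long_mid (a point): Centre of the long tube: on its axis, 70 mm from each end.
- rack: Plywood rack fixed to the bench, 216 mm wide. Origin on the bench under the inner corner of its foot ledge, mid-width; y runs along the row, x from its open front to its back. From that corner (45 mm up) a back board slopes up and back at 45 degrees, ending 95 mm up the slope. A tube lies on the board, lower end on the ledge, axis 16 mm off the board, up to 2 mm or a few degrees askew.
- rack_row (a point): Middle of the row: where the lower end of a tube's axis would be at rack x = -11, y = 0, z = 56 mm. The four slots are at y = -75, -25, +25, +75 mm, parted by battens 13 mm wide, 20 mm high, reaching only 42 mm up the slope. Neighbours stand 18 mm apart, too close for fingers between: a tube can be taken where it stands clear above its neighbours.
- bar_stub: Short dark steel square bar, 30 x 30 x 45 mm, 300 g, standing in the remaining slot of the rack; not part of the job, it stays there. Origin at its lower end, z axis up the slope.
- grader: Green length grader, fixed: a chute with a tip-up tray at its upper end. Origin on the bench under the tray's hinge line (105 mm up), mid-width; z up, x across the chute, -y downhill. Rails slope down 9 degrees from the hinge between cheeks 184 mm apart, 23 mm high: 34 mm of plate, then three centred gaps, each 64 mm along the slope, 22 mm of plate between; end stop 45 mm high.
- chute_head (a point): Middle of the chute at the hinge line, 105 mm above the bench. Tubes roll down from here, axis across. A tube bridges a gap narrower than itself on the rails at either side and drops into the first gap wider than itself, provided it is within about 8 mm of the middle of the chute; so each tube must be laid centred on the tray.
- tray (a joint): Tip-up sheet steel tray, 450 g, hinged on its downhill edge about the grader's x axis; rad, 0 = down and level, grows as its rear (uphill, +y) edge is lifted, stop at 0.7; falls back by its weight. From the hinge to y = +166 mm, 180 mm wide inside, side walls 20 mm above hinge height, rear edge flush with the last riser. Beyond 0.11 rad tubes roll off forwards on to the chute; 0.35 to 0.45 rad clears it.
- tray_handle (a point): Middle of the tray's handle: round dark steel bar, 12 mm thick, 156 mm long, along the grader's x axis, on an arm at each end, 45 mm behind the tray's rear edge. With the tray down it is at y = +211 mm, z = 101 mm in the grader's frame; it swings with the tray about the hinge line (y = 0, z = 105 mm). A few newtons lift it.
- seat_front (a point): Where the axis of a tube at rest in the front seat lies, mid-width; tray down: grader y = 40 mm, z = 117 mm. The tray's floor is a sawtooth of three seats 52 mm apart: each starts at hinge height at its front edge (y = 0, 52, 104 mm) and falls 5.5 mm towards the rear, where a 5.5 mm riser leads up to the next. A tube laid on a seat rolls back against its riser.
- seat_centre (a point): The same for the centre seat; tray down: grader y = 92 mm, z = 117 mm.
- seat_rear (a point): The same for the rear seat; tray down: grader y = 144 mm, z = 117 mm.
- pocket_narrow (a point): Centre of the 40 mm deep pocket under the 88 mm wide gap (first from the tray), at the height of the axis of a tube lying in it, 24 mm below the rails; the short tube belongs here. A lodged tube lies against the downhill wall, about 16 mm downhill of this point.
- pocket_middle (a point): Centre of the 40 mm deep pocket under the 123 mm wide gap (second from the tray), at the height of the axis of a tube lying in it, 24 mm below the rails; the medium tube belongs here. A lodged tube lies against the downhill wall, about 16 mm downhill of this point.
- pocket_wide (a point): Centre of the 40 mm deep pocket under the 158 mm wide gap (third from the tray), at the height of the axis of a tube lying in it, 24 mm below the rails; the long tube belongs here. A lodged tube lies against the downhill wall, about 16 mm downhill of this point.
- drill: Yellow and black cordless drill lying on its side on the bench, 235 x 210 x 62 mm, bystander. Origin under its barrel; nose along its x axis, handle and battery along -y.
- screwdriver: Screwdriver with amber handle, 210 mm long, lying on the bench, bystander. Origin under its middle, handle towards -x.
- offcut: Light wood board, 90 x 220 x 22 mm, lying on the bench, bystander. Origin under its middle.
- oil_can: Plain grey can, 64 mm across, 150 mm tall, bystander. Origin under its middle.
Not all that is in view belongs to the job. What is shaped like the tube_short but blue is not meant. What is shaped like the tube_long but turquoise is not meant.

How it is judged:
By the outcome, as a careful person would: the job done as asked, in the order asked, and still so for the second after the job is handed in, with the robot touching nothing.
It also fails if it takes over 72 s, if anything falls off the work surface, if the arm or the gripper's body presses on something with over 40 N, if the wrist force passes 120 N, or if a joint passes its speed limit or range.

## Working session

There is one attempt and no reset: what is moved stays moved. The work goes in short steps, Python scripts to look and compute and a tool call to move; the robot and the scene stay as the last step left them, time stands still between calls to the robot, and variables do not carry over. Pictures are saved under pics/ and viewed, about 8 in all and at most 12, crops included, and the job is handed in when it is done.

Besides the shell and the picture viewer there is one more tool, called after ">>>" by a JSON object that holds its "api" and its "payload". move_arm: Moves the arm, as the interface text tells. Its arguments: {"type":"object","properties":{"moves":{"type":"array","items":{"type":"array"}},"squeeze":{"type":"number"}},"required":["moves"]}

```bash
mkdir -p pics; python3 - <<'E'
from workcell import *
import cv2
for n in("scene","top"):
    i=camera(n);cv2.imwrite(f"pics/{n}0.png",cv2.cvtColor(i,cv2.COLOR_RGB2BGR));print(n,camera_info(n))
print(get_obs())
E
```

```text
scene {'fx': 551.9811436425987, 'fy': 551.9811436425987, 'cx': 315.0244652170753, 'cy': 233.61632233968012, 'origin': array([1.28613299, 0.81647831, 1.02267862]), 'rotation': array([ 0.37981639,  0.83229803, -0.37114849, -0.15896004])}
top {'fx': 478.46949010043556, 'fy': 478.46949010043556, 'cx': 313.1217608897634, 'cy': 232.84534775778275, 'origin': array([0.33523197, 0.15269486, 1.23525292]), 'rotation': array([-0.69554261,  0.7121576 , -0.06944777,  0.06503116])}
{'clock': 0.1, 'joint_pos': array([ 1.26442664,  0.33278554, -0.06469324,  1.46083973,  0.02158609,
        1.34987687, -0.08849887]), 'joint_velocities': array([-0.00017833, -0.00159268,  0.00091461, -0.00186843, -0.00081331,
       -0.00117723,  0.00021608]), 'tau': array([ 1.11463236e-03, -6.26755285e+01,  4.91012167e-02, -3.92433107e+01,
        1.62007328e-02,  7.05418526e-03, -1.01772498e-04]), 'position': array([ 0.1748944 , -0.59969723,  0.23061831]), 'ee_rot': array([ 9.89950294e-01,  1.41414451e-01, -1.06873619e-04, -5.97933578e-04]), 'ft_force': array([ 0.16797616,  0.58067057, -0.49799873]), 'torque': array([-0.0120037 , -0.06508627,  0.02989969]), 'grip_width': 1.0003788996886724}
```

View pics/scene0.png

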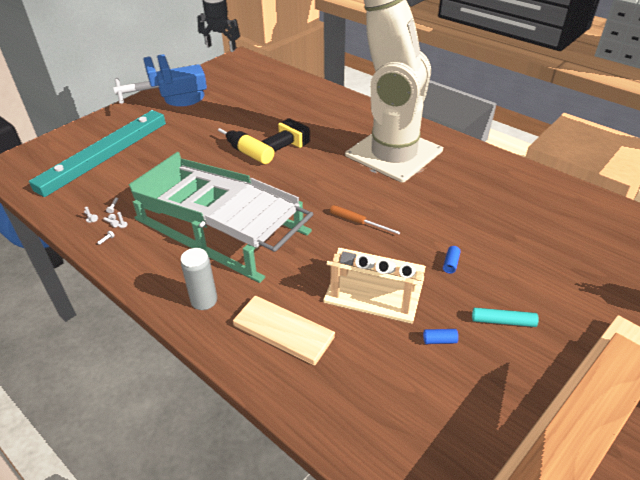

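View pics/top0.png

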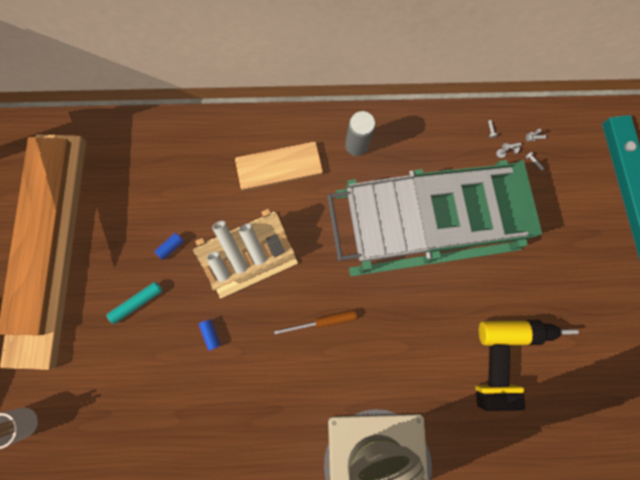

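```bash
cat > h.py <<'E'
import numpy as np,cv2
from scipy.spatial.transform import Rotation as R
from workcell import *
def tile(img,x0,y0,w,h,s,step=10):
    t=cv2.resize(img[y0:y0+h,x0:x0+w],None,fx=s,fy=s,interpolation=cv2.INTER_CUBIC)
    for x in range(-(-x0//step)*step,x0+w,step):
        cv2.line(t,(int((x-x0)*s),0),(int((x-x0)*s),5),(0,0,255),1); 
        if x%(2*step)==0: cv2.putText(t,str(x),(int((x-x0)*s),15),0,.35,(0,255,255),1)
    for y in range(-(-y0//step)*step,y0+h,step):
        cv2.line(t,(0,int((y-y0)*s)),(5,int((y-y0)*s)),(0,0,255),1); cv2.putText(t,str(y),(7,int((y-y0)*s)+4),0,.35,(0,255,255),1)
    return t
def ray(n,p):
    c=camera_info(n);v=np.array([(p[0]-c['cx'])/c['fx'],(p[1]-c['cy'])/c['fy'],1.])
    return c['origin'],R.from_quat(c['rotation']).apply(v)
def onz(n,p,z):
    o,d=ray(n,p);return o+d*(z-o[2])/d[2]
def proj(n,P):
    c=camera_info(n);q=R.from_quat(c['rotation']).inv().apply(np.array(P)-c['origin'])
    return np.array([c['cx']+c['fx']*q[0]/q[2],c['cy']+c['fy']*q[1]/q[2]])
def two(ps,pt):
    (a,u),(b,v)=ray('scene',ps),ray('top',pt)
    s=np.linalg.lstsq(np.c_[u,-v],b-a,rcond=None)[0]
    p,q=a+u*s[0],b+v*s[1];return (p+q)/2,np.linalg.norm(p-q)
E
python3 - <<'E'
from h import *
s=cv2.imread('pics/scene0.png');t=cv2.imread('pics/top0.png')
a=np.hstack([tile(s,325,240,100,75,4),tile(t,190,205,110,82,400/110)[:300]])
b=np.hstack([tile(s,120,145,200,150,2,20),tile(t,320,145,230,150,400/230,20).copy()])if 0 else None
l=tile(s,120,145,200,150,2,20);r=tile(t,320,140,230,172,400/230,20)[:300]
r=cv2.resize(r,(400,300));a=cv2.resize(a,(800,300))
cv2.imwrite('pics/c1.png',np.vstack([a,np.hstack([l,r])]))
for n,p in(('top',(375,470)),('top',(245,250)),('scene',(375,290))):print(onz(n,p,0))
E
```

```text
Traceback (most recent call last):
ValueError: all the input array dimensions except for the concatenation axis must match exactly, but along dimension 0, the array at index 0 has size 300 and the array at index 1 has size 298
```

```bash
python3 - <<'E'
from h import *
s=cv2.imread('pics/scene0.png');t=cv2.imread('pics/top0.png')
F=lambda i:cv2.resize(i,(400,300))
a=np.hstack([F(tile(s,325,240,100,75,4)),F(tile(t,190,210,120,90,4))])
b=np.hstack([F(tile(s,120,145,200,150,4,20)),F(tile(t,320,130,240,180,4,20))])
cv2.imwrite('pics/c1.png',np.vstack([np.hstack([F(tile(s,325,240,100,75,4)),F(tile(t,190,210,120,90,4))]),np.hstack([tile(s,120,145,200,150,2,20),tile(t,320,130,240,180,5/3,20)])]))
for n,p in(('top',(375,470)),('top',(245,250)),('scene',(375,290))):print(onz(n,p,0))
E
```

```text
[-0.00989426  0.00743911  0.        ]
[0.53183832 0.32088839 0.        ]
[0.51590972 0.3114462  0.        ]
```

View pics/c1.png

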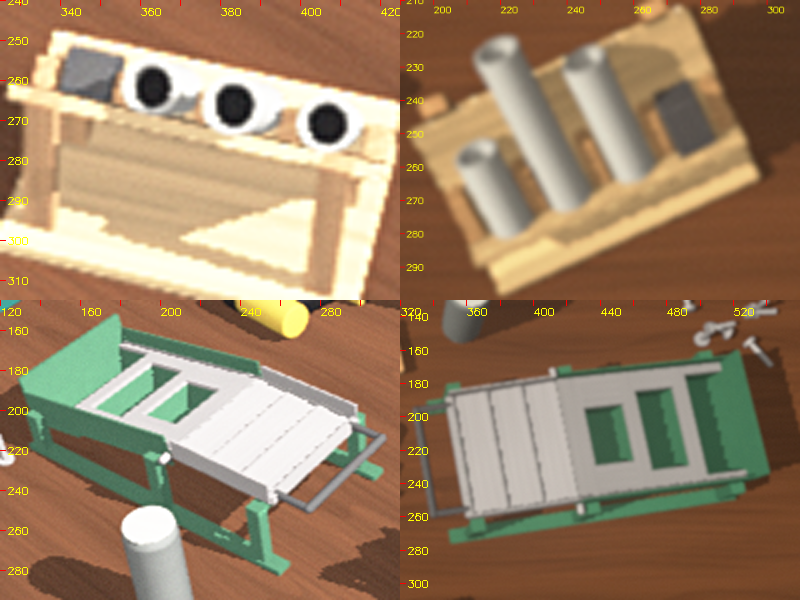

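```bash
cat > fit.py <<'E'
from h import *
from scipy.optimize import least_squares
def fit(obs,x0):
    g=lambda p:[R.from_euler('z',p[2]).apply(P)+[p[0],p[1],0] for _,P,_ in obs]
    f=lambda p:np.concatenate([proj(n,Q)-o for (n,_,o),Q in zip(obs,g(p))])
    r=least_squares(f,x0,loss='soft_l1');print(np.round(r.x,4),'\n',np.round(f(r.x).reshape(-1,2),1).tolist());return r.x
E
python3 - <<'E'
from fit import *
k=.7071
ends={'s':(.075,.07),'l':(.025,.14),'m':(-.025,.105)}
P={a:np.array([-.011+L*k,y,.056+L*k]) for a,(y,L) in ends.items()}
T=dict(s=(213.4,257.4),l=(219.1,224.4),m=(245.8,228));S=dict(s=(406.8,270.8),l=(383.5,266.2),m=(363.2,261.8))
for a in P: print(a,two(S[a],T[a]))
fit([('top',P[a],T[a]) for a in P]+[('scene',P[a],S[a]) for a in P],[.5,.32,.35])
c9,s9=np.cos(np.radians(9)),np.sin(np.radians(9))
G=lambda x,s:np.array([x,-s*c9,.105-s*s9])
tt=lambda x,y:((x-400)/(5/3)+320,(y-300)/(5/3)+130)
o=[('top',G(.044,.034),tt(585,408)),('top',G(.044,.098),tt(627,403)),('top',G(-.044,.098),tt(636,463)),('top',G(-.044,.034),tt(596,468)),
('scene',G(.044,.098),(193.5,197.5)),('scene',G(-.044,.098),(213.5,185)),('scene',G(-.044,.034),(228.5,191)),('scene',G(.044,.034),(208.5,206.5)),
('scene',G(.0615,.184),(168.5,197.5)),('scene',G(-.0615,.184),(195,176.5)),('scene',G(-.0615,.12),(210,181)),('scene',G(.0615,.12),(184,201.5)),
('top',np.array([.078,.211,.101]),(330,194)),('top',np.array([-.078,.211,.101]),(341,260)),('scene',np.array([.078,.211,.101]),(274,248.5)),('scene',np.array([-.078,.211,.101]),(311.5,213.5))]
fit(o,[.55,0,.1])
E
```

```text
s (array([0.49924546, 0.38225085, 0.10302029]), np.float64(0.0003778924785771533))
l (array([0.56718605, 0.36034562, 0.1567494 ]), np.float64(0.0025545372613815873))
m (array([0.56291286, 0.30264758, 0.12932783]), np.float64(0.002679191521513677))
[0.4963 0.2991 0.4362] 
 [[-0.8, -0.2], [0.3, 1.2], [-0.8, -0.3], [0.4, -0.4], [-0.7, -0.2], [-0.7, 0.1]]
[ 0.5925 -0.1207  0.1261] 
 [[-0.1, 0.9], [-1.3, 1.3], [0.6, -0.3], [0.4, -0.4], [-2.1, 3.9], [-0.1, -0.3], [1.7, -1.6], [-0.1, 0.1], [-3.2, 0.4], [1.1, -0.9], [2.0, -1.1], [-2.8, 1.5], [0.4, 2.6], [-0.4, -0.9], [0.4, 0.5], [-0.5, 0.3]]
```

```bash
cat > plan.py <<'E'
from h import *
k=.70710678
RK=(np.array([.4963,.2991,0]),.4362); GR=(np.array([.5925,-.1207,0]),.1261)
def W(f,p): return R.from_euler('z',f[1]).apply(p)+f[0]
def ori(yaw,tilt): return R.from_euler('z',yaw)*R.from_euler('y',-tilt)*R.from_euler('x',np.pi)
def grasp(y,s,off=.0,into=.010): # pose on slope; off = distance backed off
    q=ori(RK[1],np.pi/4); return W(RK,[-.011+s*k,y,.056+s*k])+q.apply([0,0,into-off]),q
def seat(y,dx,dz=0.,into=.010): # TCP pose above seat, dx grasp offset from tube centre
    return W(GR,[dx,y,.117-into+dz]),ori(GR[1],0)
def now():
    o=get_obs();print('t',round(o['clock'],2),'pos',np.round(o['position'],4),'F',np.round(o['ft_force'],1),'g',round(o['grip_width'],3),'q',np.round(o['joint_pos'],2));return o['position'],R.from_quat(o['ee_rot'])
def go(a,b,rate=1.0,turn=10.):
    (p,q),(P,Q)=a,b;w=(q.inv()*Q).as_rotvec()
    for n in range(1,200):
        rows=[];c=q
        for i in range(n):
            rows.append((c.inv().apply((P-p)/n)/.025));c=c*R.from_rotvec(w/n)
        if np.abs(rows).max()<=rate and np.degrees(np.abs(w)).max()/n<=turn:break
    t=np.round(np.degrees(w)/n,1).tolist()
    u=np.unique(np.round(rows,2),axis=0)
    print(n,'rows, turn',t); 
    if len(u)<=2: print('  all',np.round(rows[0],2).tolist())
    else:
        for r in rows: print('  ',np.round(r,2).tolist())
    return b
E
python3 - <<'E'
from plan import *
a=now()
print(a[1].as_euler('xyz'))
b=go(a,(np.array([.5,-.25,.36]),ori(.285,0)))
c=go(b,(np.array([.5,.2,.32]),ori(RK[1],np.pi/4)))
d=go(c,grasp(.025,.122,.09))
print(d[0],grasp(.025,.122)[0])
E
```

```text
t 0.1 pos [ 0.1749 -0.5997  0.2306] F [ 0.2  0.6 -0.5] g 1.0 q [ 1.26  0.33 -0.06  1.46  0.02  1.35 -0.09]
[-3.14037858e+00  4.24862443e-05  2.83780236e-01]
17 rows, turn [-0.0, 0.0, -0.0]
   [0.96, -0.58, -0.3]
   [0.96, -0.58, -0.3]
   [0.96, -0.58, -0.3]
   [0.96, -0.58, -0.3]
   [0.96, -0.58, -0.3]
   [0.96, -0.58, -0.3]
   [0.96, -0.58, -0.3]
   [0.97, -0.58, -0.3]
   [0.97, -0.58, -0.3]
   [0.97, -0.58, -0.3]
   [0.97, -0.58, -0.3]
   [0.97, -0.58, -0.3]
   [0.97, -0.58, -0.3]
   [0.97, -0.57, -0.3]
   [0.97, -0.57, -0.3]
   [0.97, -0.57, -0.3]
   [0.97, -0.57, -0.3]
18 rows, turn [0.2, 2.5, -0.5]
   [0.28, -0.96, 0.09]
   [0.28, -0.96, 0.1]
   [0.29, -0.95, 0.12]
   [0.29, -0.95, 0.14]
   [0.29, -0.95, 0.15]
   [0.29, -0.95, 0.17]
   [0.29, -0.94, 0.18]
   [0.29, -0.94, 0.2]
   [0.29, -0.94, 0.21]
   [0.29, -0.93, 0.23]
   [0.28, -0.93, 0.25]
   [0.28, -0.93, 0.26]
   [0.28, -0.93, 0.28]
   [0.27, -0.92, 0.29]
   [0.27, -0.92, 0.31]
   [0.26, -0.92, 0.32]
   [0.25, -0.91, 0.33]
   [0.24, -0.91, 0.35]
6 rows, turn [0.0, 0.0, 0.0]
  all [-0.3, -0.78, 0.84]
[0.50268517 0.32965917 0.19883557] [0.5603658  0.3565468  0.13519596]
```

>>> {"api": "move_arm", "payload": {"moves": [[[0.97, -0.58, -0.3], [0, 0, 0], 1], [[0.97, -0.58, -0.3], [0, 0, 0], 1], [[0.97, -0.58, -0.3], [0, 0, 0], 1], [[0.97, -0.58, -0.3], [0, 0, 0], 1], [[0.97, -0.58, -0.3], [0, 0, 0], 1]]}}

```text
clock: 0.72
position: [0.2716, -0.4956, 0.2687]
ee_rot: [0.99, 0.141, -0.0, -0.0]
ft_force: [0.6, 0.5, -1.0]
grip_width: 0.997
```

>>> {"api": "move_arm", "payload": {"moves": [[[0.97, -0.58, -0.3], [0, 0, 0], 1], [[0.97, -0.58, -0.3], [0, 0, 0], 1], [[0.97, -0.58, -0.3], [0, 0, 0], 1], [[0.97, -0.58, -0.3], [0, 0, 0], 1], [[0.97, -0.58, -0.3], [0, 0, 0], 1]]}}

```text
clock: 1.35
position: [0.3677, -0.392, 0.3062]
ee_rot: [0.99, 0.141, -0.0, -0.0]
ft_force: [0.3, -0.5, 0.1]
grip_width: 1.001
```

>>> {"api": "move_arm", "payload": {"moves": [[[0.97, -0.58, -0.3], [0, 0, 0], 1], [[0.97, -0.58, -0.3], [0, 0, 0], 1], [[0.97, -0.58, -0.3], [0, 0, 0], 1], [[0.97, -0.58, -0.3], [0, 0, 0], 1], [[0.97, -0.58, -0.3], [0, 0, 0], 1]]}}

```text
clock: 1.98
position: [0.4637, -0.2886, 0.3437]
ee_rot: [0.99, 0.141, -0.0, -0.0]
ft_force: [-0.7, -0.1, 0.2]
grip_width: 0.998
```

>>> {"api": "move_arm", "payload": {"moves": [[[0.97, -0.58, -0.3], [0, 0, 0], 1], [[0.97, -0.58, -0.3], [0, 0, 0], 1], [[0.28, -0.96, 0.09], [0.2, 2.5, -0.5], 1], [[0.28, -0.96, 0.1], [0.2, 2.5, -0.5], 1], [[0.29, -0.95, 0.12], [0.2, 2.5, -0.5], 1]]}}

```text
clock: 2.6
position: [0.5016, -0.1721, 0.3518]
ee_rot: [0.986, 0.154, 0.064, -0.015]
ft_force: [0.4, 0.6, 1.3]
grip_width: 0.997
```

>>> {"api": "move_arm", "payload": {"moves": [[[0.29, -0.95, 0.14], [0.2, 2.5, -0.5], 1], [[0.29, -0.95, 0.15], [0.2, 2.5, -0.5], 1], [[0.29, -0.95, 0.17], [0.2, 2.5, -0.5], 1], [[0.29, -0.94, 0.18], [0.2, 2.5, -0.5], 1], [[0.29, -0.94, 0.2], [0.2, 2.5, -0.5], 1]]}}

```text
clock: 3.22
position: [0.5011, -0.0472, 0.3407]
ee_rot: [0.969, 0.174, 0.17, -0.038]
ft_force: [-0.0, -0.6, 0.1]
grip_width: 1.002
```

>>> {"api": "move_arm", "payload": {"moves": [[[0.29, -0.94, 0.21], [0.2, 2.5, -0.5], 1], [[0.29, -0.93, 0.23], [0.2, 2.5, -0.5], 1], [[0.28, -0.93, 0.25], [0.2, 2.5, -0.5], 1], [[0.28, -0.93, 0.26], [0.2, 2.5, -0.5], 1], [[0.28, -0.93, 0.28], [0.2, 2.5, -0.5], 1]]}}

```text
clock: 3.85
position: [0.5003, 0.0779, 0.3297]
ee_rot: [0.941, 0.191, 0.274, -0.062]
ft_force: [-0.0, -0.1, 0.1]
grip_width: 1.001
```

>>> {"api": "move_arm", "payload": {"moves": [[[0.27, -0.92, 0.29], [0.2, 2.5, -0.5], 1], [[0.27, -0.92, 0.31], [0.2, 2.5, -0.5], 1], [[0.26, -0.92, 0.32], [0.2, 2.5, -0.5], 1], [[0.25, -0.91, 0.33], [0.2, 2.5, -0.5], 1], [[0.24, -0.91, 0.35], [0.2, 2.5, -0.5], 1]]}}

```text
clock: 4.47
position: [0.4991, 0.2028, 0.3185]
ee_rot: [0.9, 0.206, 0.375, -0.084]
ft_force: [-0.2, 0.6, -0.0]
grip_width: 0.999
```

```bash
python3 - <<'E'
from plan import *
a=now()
d=go(a,grasp(.025,.122,.09))
go(d,grasp(.025,.122))
for n in("scene","top"):cv2.imwrite(f"pics/{n}1.png",cv2.cvtColor(camera(n),cv2.COLOR_RGB2BGR))
E
```

```text
t 4.47 pos [0.4991 0.2028 0.3185] F [-0.2  0.6 -0. ] g 0.999 q [ 0.4  -0.48 -0.64  2.19 -0.67  0.64 -1.02]
6 rows, turn [-0.1, -0.0, 0.1]
   [-0.29, -0.75, 0.84]
   [-0.29, -0.75, 0.84]
   [-0.29, -0.75, 0.84]
   [-0.29, -0.75, 0.83]
   [-0.29, -0.76, 0.83]
   [-0.3, -0.76, 0.83]
4 rows, turn [0.0, 0.0, 0.0]
  all [-0.0, -0.0, 0.9]
```

>>> {"api": "move_arm", "payload": {"moves": [[[-0.29, -0.75, 0.84], [0, 0, 0], 1], [[-0.29, -0.75, 0.84], [0, 0, 0], 1], [[-0.29, -0.75, 0.84], [0, 0, 0], 1], [[-0.29, -0.76, 0.83], [0, 0, 0], 1], [[-0.3, -0.76, 0.83], [0, 0, 0], 1]]}}

```text
clock: 5.2
position: [0.5021, 0.3081, 0.2185]
ee_rot: [0.9, 0.206, 0.374, -0.084]
ft_force: [-0.3, -0.2, -0.1]
grip_width: 0.999
```

```bash
python3 - <<'E'
from plan import *
a=now()
d=go(a,grasp(.025,.122,.09))
go(d,grasp(.025,.122))
s,t=[cv2.cvtColor(camera(n),cv2.COLOR_RGB2BGR) for n in("scene","top")]
cv2.imwrite('pics/c2.png',np.hstack([cv2.resize(tile(s,300,190,150,130,8/3),(400,346)),cv2.resize(tile(t,180,180,150,130,8/3),(400,346))]))
E
```

```text
t 5.2 pos [0.5021 0.3081 0.2185] F [-0.3 -0.2 -0.1] g 0.999 q [ 0.62 -0.34 -1.18  2.22 -0.56  0.31 -1.31]
1 rows, turn [-0.4, -0.1, 0.6]
  all [-0.28, -0.77, 0.83]
4 rows, turn [0.0, 0.0, 0.0]
  all [-0.0, -0.0, 0.9]
```

View pics/c2.png

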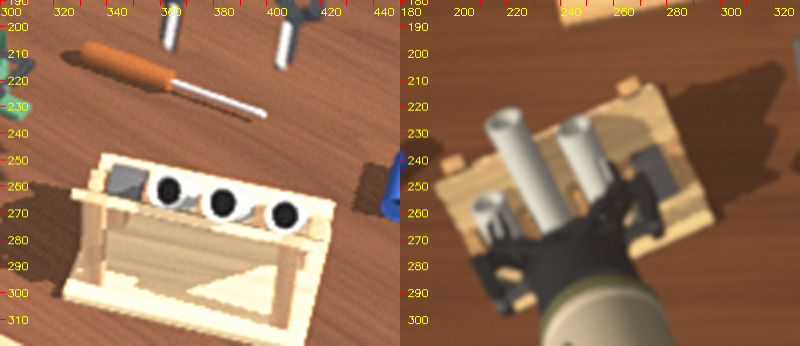

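>>> {"api": "move_arm", "payload": {"moves": [[[-0.28, -0.77, 0.83], [-0.4, -0.1, 0.6], 1], [[0, 0, 0.9], [0, 0, 0], 1], [[0, 0, 0.9], [0, 0, 0], 1], [[0, 0, 0.9], [0, 0, 0], 1]]}}

```text
clock: 5.8
position: [0.5068, 0.3243, 0.1794]
ee_rot: [0.908, 0.21, 0.354, -0.075]
ft_force: [-0.2, -0.9, 1.3]
grip_width: 0.996
```

```bash
python3 - <<'E'
from plan import *
a=now()
go(a,grasp(.025,.122))
E
```

```text
t 5.8 pos [0.5068 0.3243 0.1794] F [-0.2 -0.9  1.3] g 0.996 q [ 0.69 -0.11 -1.36  2.19  0.3   0.27 -2.1 ]
3 rows, turn [-0.0, 0.8, 0.4]
   [0.22, -0.08, 0.99]
   [0.2, -0.09, 1.0]
   [0.18, -0.09, 1.0]
```

```bash
cat >> plan.py <<'E'
TL=np.radians(25)
def grasp(y,s,off=.0,into=.009,tilt=TL):
    q=ori(RK[1],tilt); return W(RK,[-.011+s*k,y,.056+s*k])+q.apply([0,0,into-off]),q
def seat(y,dx,dz=0.,into=.009,rel=TL-np.pi/4):
    q=ori(GR[1],rel); return W(GR,[dx,y,.117+dz])+q.apply([0,0,into]),q
E
python3 - <<'E'
from plan import *
a=now()
d=go(a,grasp(.025,.124,.07))
go(d,grasp(.025,.124));print(d[0],grasp(.025,.124)[0])
E
```

```text
t 5.8 pos [0.5068 0.3243 0.1794] F [-0.2 -0.9  1.3] g 0.996 q [ 0.69 -0.11 -1.36  2.19  0.3   0.27 -2.1 ]
2 rows, turn [0.1, -8.7, 0.5]
  all [0.72, -0.12, 0.13]
3 rows, turn [0.0, 0.0, 0.0]
  all [0.0, 0.0, 0.93]
[0.53187284 0.3432649  0.19896602] [0.55868605 0.35576379 0.13552447]
```

>>> {"api": "move_arm", "payload": {"moves": [[[0.36, -0.06, 0.06], [0, -4.3, 0.25], 1], [[0.36, -0.06, 0.06], [0, -4.3, 0.25], 1], [[0.36, -0.06, 0.06], [0, -4.3, 0.25], 1], [[0.36, -0.06, 0.06], [0, -4.3, 0.25], 1]]}}

```text
clock: 6.3
position: [0.5334, 0.3444, 0.1946]
ee_rot: [0.953, 0.212, 0.212, -0.046]
ft_force: [-0.4, 0.5, 0.9]
grip_width: 0.996
```

```bash
python3 - <<'E'
from plan import *
a=now()
d=go(a,grasp(.025,.124,.05))
d=go(d,grasp(.025,.124))
E
```

```text
t 6.3 pos [0.5334 0.3444 0.1946] F [-0.4  0.5  0.9] g 0.996 q [ 0.44  0.35 -1.31  1.85  0.65  0.87 -2.27]
1 rows, turn [0.1, 0.0, 0.1]
  all [0.01, 0.01, 0.61]
3 rows, turn [0.0, 0.0, 0.0]
  all [0.0, -0.0, 0.67]
```

>>> {"api": "move_arm", "payload": {"moves": [[[0, 0, 0.66], [0, 0, 0], 0.8], [[0, 0, 0.66], [0, 0, 0], 0.8], [[0, 0, 0.66], [0, 0, 0], 0.8], [[0, 0, 0.63], [0, 0, 0], 0.7], [[0, 0, 0], [0, 0, 0], 0.5]], "squeeze": 50}}

```text
clock: 6.92
position: [0.5574, 0.3573, 0.1351]
ee_rot: [0.953, 0.212, 0.213, -0.047]
ft_force: [-0.6, -0.5, 0.2]
grip_width: 0.509
```

>>> {"api": "move_arm", "payload": {"moves": [[[0, 0, 0], [0, 0, 0], 0.2], [[0, 0, 0], [0, 0, 0], 0.2], [[0, 0, 0], [0, 0, 0], 0.2], [[0, 0, 0], [0, 0, 0], 0.2]]}}

```text
clock: 7.42
position: [0.5573, 0.3585, 0.137]
ee_rot: [0.952, 0.213, 0.214, -0.047]
ft_force: [-1.5, -1.2, 0.6]
grip_width: 0.354
```

```bash
python3 - <<'E'
from plan import *
a=now();g=grasp(.025,.124);print(g[0])
b=go(a,(a[0]+[0,0,.09],a[1]))
h=seat(.040,.054,.06)
c=go(b,(h[0]*.5+b[0]*.5+[0,0,.03],h[1]))
d=go(c,h);print(h[0]);go(d,seat(.040,.054,.001))
E
```

```text
t 7.42 pos [0.5573 0.3585 0.137 ] F [-1.5 -1.2  0.6] g 0.354 q [ 0.28  0.46 -1.16  1.85  0.81  0.8  -2.38]
[0.55868605 0.35576379 0.13552447]
4 rows, turn [0.0, 0.0, 0.0]
  all [0.39, 0.0, -0.81]
9 rows, turn [-0.1, -5.0, 2.0]
   [-0.22, 0.95, -0.11]
   [-0.2, 0.96, -0.09]
   [-0.17, 0.96, -0.07]
   [-0.14, 0.97, -0.06]
   [-0.11, 0.97, -0.04]
   [-0.08, 0.98, -0.03]
   [-0.05, 0.98, -0.03]
   [-0.01, 0.98, -0.02]
   [0.02, 0.98, -0.02]
9 rows, turn [0.0, 0.0, 0.0]
  all [0.14, 0.98, 0.23]
[ 0.63798685 -0.07461337  0.16854277]
3 rows, turn [0.0, 0.0, 0.0]
  all [0.27, -0.0, 0.74]
```

>>> {"api": "move_arm", "payload": {"moves": [[[0.39, 0, -0.81], [0, 0, 0], 0.2], [[0.39, 0, -0.81], [0, 0, 0], 0.2], [[0.39, 0, -0.81], [0, 0, 0], 0.2], [[0.39, 0, -0.81], [0, 0, 0], 0.2]]}}

```text
clock: 7.92
position: [0.5577, 0.3589, 0.2279]
ee_rot: [0.952, 0.213, 0.214, -0.047]
ft_force: [0.1, -0.0, -0.6]
grip_width: 0.352
```

>>> {"api": "move_arm", "payload": {"moves": [[[-0.22, 0.95, -0.11], [-0.1, -5, 2], 0.2], [[-0.2, 0.96, -0.09], [-0.1, -5, 2], 0.2], [[-0.17, 0.96, -0.07], [-0.1, -5, 2], 0.2], [[-0.14, 0.97, -0.06], [-0.1, -5, 2], 0.2]]}}

```text
clock: 8.43
position: [0.5761, 0.2617, 0.2281]
ee_rot: [0.988, 0.15, 0.041, -0.021]
ft_force: [-0.2, 0.7, -1.6]
grip_width: 0.352
```

>>> {"api": "move_arm", "payload": {"moves": [[[-0.11, 0.97, -0.04], [-0.1, -5, 2], 0.2], [[-0.08, 0.98, -0.03], [-0.1, -5, 2], 0.2], [[-0.05, 0.98, -0.03], [-0.1, -5, 2], 0.2], [[-0.01, 0.98, -0.02], [-0.1, -5, 2], 0.2], [[0.02, 0.98, -0.02], [-0.1, -5, 2], 0.2]]}}

```text
clock: 9.05
position: [0.5993, 0.1412, 0.2284]
ee_rot: [0.982, 0.065, -0.175, 0.012]
ft_force: [0.2, 0.8, -1.4]
grip_width: 0.352
```

```bash
python3 - <<'E'
from plan import *
a=now();h=seat(.040,.054,.06)
d=go(a,h);print(h[0]);go(d,seat(.040,.054,.001))
E
```

```text
t 9.05 pos [0.5993 0.1412 0.2284] F [ 0.2  0.8 -1.4] g 0.352 q [ 0.27  0.79 -1.03  1.11  0.49  1.87 -2.07]
9 rows, turn [0.0, 0.0, 0.0]
   [0.13, 0.97, 0.24]
   [0.13, 0.97, 0.24]
   [0.13, 0.97, 0.23]
   [0.14, 0.97, 0.23]
   [0.14, 0.97, 0.23]
   [0.14, 0.97, 0.23]
   [0.14, 0.97, 0.23]
   [0.14, 0.97, 0.23]
   [0.14, 0.97, 0.23]
[ 0.63798685 -0.07461337  0.16854277]
3 rows, turn [0.0, 0.0, 0.0]
  all [0.27, -0.0, 0.74]
```

>>> {"api": "move_arm", "payload": {"moves": [[[0.13, 0.97, 0.24], [0, 0, 0], 0.2], [[0.13, 0.97, 0.24], [0, 0, 0], 0.2], [[0.13, 0.97, 0.23], [0, 0, 0], 0.2], [[0.14, 0.97, 0.23], [0, 0, 0], 0.2], [[0.14, 0.97, 0.23], [0, 0, 0], 0.2]]}}

```text
clock: 9.68
position: [0.6208, 0.0208, 0.1944]
ee_rot: [0.983, 0.065, -0.173, 0.013]
ft_force: [0.2, -0.2, -0.9]
grip_width: 0.354
```

>>> {"api": "move_arm", "payload": {"moves": [[[0.14, 0.97, 0.23], [0, 0, 0], 0.2], [[0.14, 0.97, 0.23], [0, 0, 0], 0.2], [[0.14, 0.97, 0.23], [0, 0, 0], 0.2], [[0.14, 0.97, 0.23], [0, 0, 0], 0.2]]}}

```text
clock: 10.18
position: [0.639, -0.0744, 0.1679]
ee_rot: [0.983, 0.065, -0.173, 0.012]
ft_force: [0.5, 0.7, -0.9]
grip_width: 0.351
```

```bash
python3 - <<'E'
from plan import *
a=now();h=seat(.040,.054,.001);d=go(a,h)
s,t=[cv2.cvtColor(camera(n),cv2.COLOR_RGB2BGR) for n in("scene","top")]
cv2.imwrite('pics/s3.png',s);cv2.imwrite('pics/t3.png',t)
# overlay of fitted grader: hinge line, seats walls, gap corners
c9,s9=np.cos(np.radians(9)),np.sin(np.radians(9))
def poly(P,closed=True):
    P=[W(GR,np.array(p)) for p in P]
    for n,i,o in(('scene',S,(120,145)),('top',T,(320,150))):
        q=np.array([(proj(n,p)-o)*4 for p in P]).round().astype(int);cv2.polylines(i,[q],closed,(255,0,255),1)
S=cv2.resize(s[145:285,120:320],None,fx=4,fy=4,interpolation=2);T=cv2.resize(t[150:290,320:520],None,fx=4,fy=4,interpolation=2)
poly([(-.09,0,.125),(.09,0,.125),(.09,.166,.125),(-.09,.166,.125)])
for w,a0 in((.044,.034),(.0615,.12),(.079,.206)):
    poly([(x,-q*c9,.105-q*s9) for x,q in((-w,a0),(w,a0),(w,a0+.064),(-w,a0+.064))])
poly([(-.078,.211,.101),(.078,.211,.101)])
cv2.imwrite('pics/c3.png',cv2.resize(np.vstack([S,T])[:,:],(530,742))[:0] if 0 else cv2.resize(np.hstack([S,T]),(800,280)))
cv2.imwrite('pics/c3t.png',T)
E
```

```text
t 10.18 pos [ 0.639  -0.0744  0.1679] F [ 0.5  0.7 -0.9] g 0.351 q [ 0.51  0.86 -0.96  1.1   0.61  1.82 -1.75]
3 rows, turn [0.1, 0.0, 0.1]
  all [0.25, -0.0, 0.74]
```

View pics/c3t.png

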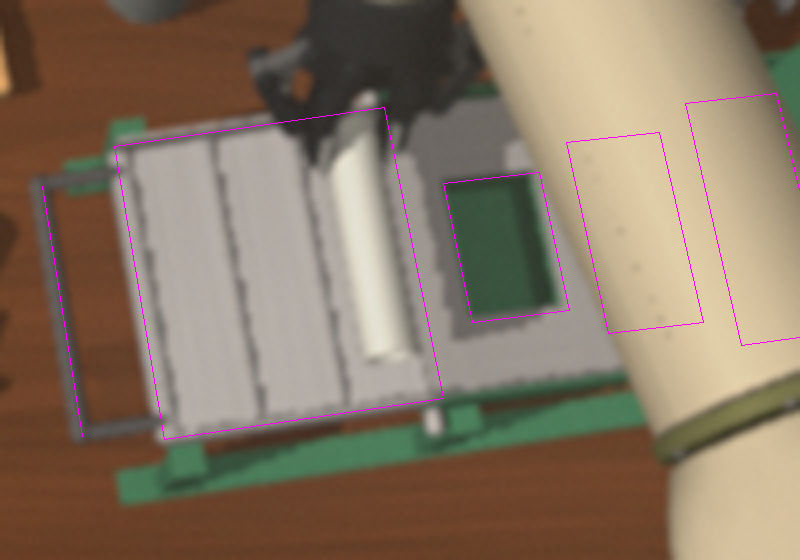

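```bash
python3 - <<'E'
from plan import *
for x in(-.07,-.065,-.075): print(x,(proj('top',W(GR,np.array([x,.04,.176])))-[320,150])*4, (proj('top',W(GR,np.array([x,.04,.192])))-[320,150])*4)
E
```

```text
-0.07 [388.14373029 359.17376339] [394.41331873 354.11954338]
-0.065 [386.45600598 350.52753056] [392.69511589 345.34984028]
-0.075 [389.83438309 367.83499895] [396.13454713 362.90468897]
```

>>> {"api": "move_arm", "payload": {"moves": [[[0.24, 0, 0.74], [0, 0, 0], 0.2], [[0.24, 0, 0.74], [0, 0, 0], 0.2], [[0.18, 0, 0.55], [0, 0, 0], 0.2]]}}

```text
clock: 10.65
position: [0.6362, -0.0726, 0.113]
ee_rot: [0.982, 0.066, -0.174, 0.012]
ft_force: [-0.4, -0.6, 0.1]
grip_width: 0.354
```

```bash
python3 - <<'E'
from plan import *
a=now();h=seat(.040,.054,.001);d=go(a,h)
t=cv2.cvtColor(camera('top'),cv2.COLOR_RGB2BGR)
cv2.imwrite('pics/t4.png',cv2.resize(t[150:290,320:520],None,fx=4,fy=4,interpolation=2))
E
```

```text
t 10.65 pos [ 0.6362 -0.0726  0.113 ] F [-0.4 -0.6  0.1] g 0.354 q [ 0.52  0.9  -0.94  1.16  0.63  1.74 -1.77]
1 rows, turn [0.2, 0.1, 0.4]
  all [0.1, 0.09, 0.11]
```

View pics/t4.png

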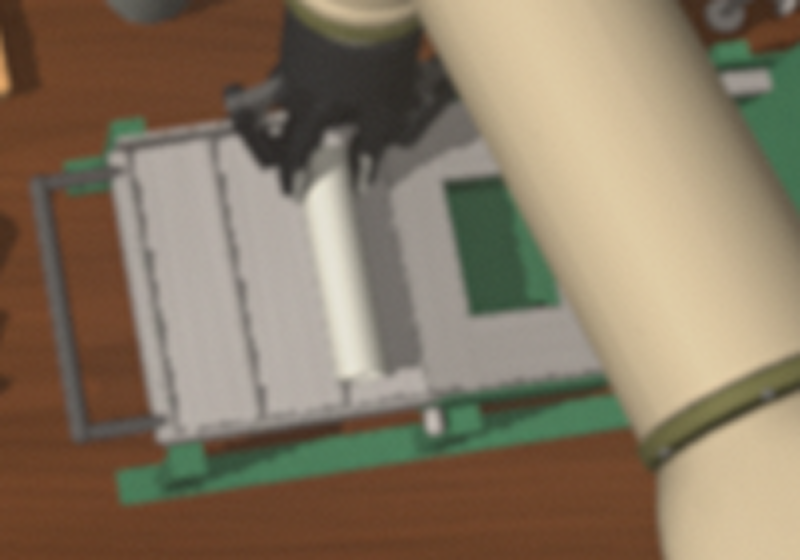

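>>> {"api": "move_arm", "payload": {"moves": [[[0.1, 0.04, 0.12], [0, 0, 0], 0.2], [[0, 0, 0], [0, 0, 0], 0.47], [[0, 0, 0], [0, 0, 0], 0.47], [[0, 0, -0.4], [0, 0, 0], 0.47], [[0, 0, -0.8], [0, 0, 0], 0.47]]}}

```text
clock: 11.32
position: [0.6485, -0.0728, 0.1402]
ee_rot: [0.983, 0.065, -0.174, 0.013]
ft_force: [0.1, -0.3, 0.0]
grip_width: 0.469
```

>>> {"api": "move_arm", "payload": {"moves": [[[0, 0, -1], [0, 0, 0], 0.6], [[0, 0, -1], [0, 0, 0], 0.8]]}}

```text
clock: 11.58
position: [0.6659, -0.0701, 0.1882]
ee_rot: [0.983, 0.065, -0.173, 0.012]
ft_force: [0.0, 0.8, 0.2]
grip_width: 0.787
```

```bash
python3 - <<'E'
from plan import *
a=now()
g=grasp(-.025,.072,.07)
b=go(a,(g[0]+[0,0,.06],g[1]))
c=go(b,g);go(c,grasp(-.025,.072,into=.007))
print(g[0])
t=cv2.cvtColor(camera('top'),cv2.COLOR_RGB2BGR);cv2.imwrite('pics/t5.png',cv2.resize(t[150:290,320:520],None,fx=4,fy=4,interpolation=2))
E
```

```text
t 11.57 pos [ 0.6659 -0.0701  0.1882] F [0.  0.8 0.2] g 0.787 q [ 0.45  0.9  -0.94  0.97  0.63  1.89 -1.73]
16 rows, turn [0.1, 2.8, -1.1]
   [-0.26, -0.92, 0.0]
   [-0.24, -0.93, -0.01]
   [-0.22, -0.93, -0.02]
   [-0.2, -0.94, -0.03]
   [-0.18, -0.94, -0.04]
   [-0.16, -0.94, -0.04]
   [-0.14, -0.95, -0.05]
   [-0.12, -0.95, -0.06]
   [-0.1, -0.95, -0.06]
   [-0.08, -0.95, -0.07]
   [-0.06, -0.95, -0.07]
   [-0.04, -0.95, -0.07]
   [-0.01, -0.96, -0.07]
   [0.01, -0.96, -0.07]
   [0.03, -0.96, -0.07]
   [0.05, -0.95, -0.06]
3 rows, turn [0.0, 0.0, 0.0]
  all [-0.34, -0.0, 0.73]
3 rows, turn [0.0, 0.0, 0.0]
  all [0.0, 0.0, 0.91]
[0.51967117 0.28241164 0.16219646]
```

>>> {"api": "move_arm", "payload": {"moves": [[[-0.26, -0.92, 0], [0.1, 2.8, -1.1], 0.85], [[-0.24, -0.93, -0.01], [0.1, 2.8, -1.1], 0.85], [[-0.22, -0.93, -0.02], [0.1, 2.8, -1.1], 0.85], [[-0.2, -0.94, -0.03], [0.1, 2.8, -1.1], 0.85], [[-0.18, -0.94, -0.04], [0.1, 2.8, -1.1], 0.85]]}}

```text
clock: 12.25
position: [0.6201, 0.041, 0.1983]
ee_rot: [0.992, 0.113, -0.052, -0.008]
ft_force: [0.4, 0.6, 0.6]
grip_width: 0.849
```

>>> {"api": "move_arm", "payload": {"moves": [[[-0.16, -0.94, -0.04], [0.1, 2.8, -1.1], 0.85], [[-0.14, -0.95, -0.05], [0.1, 2.8, -1.1], 0.85], [[-0.12, -0.95, -0.06], [0.1, 2.8, -1.1], 0.85], [[-0.1, -0.95, -0.06], [0.1, 2.8, -1.1], 0.85], [[-0.08, -0.95, -0.07], [0.1, 2.8, -1.1], 0.85]]}}

```text
clock: 12.88
position: [0.5748, 0.1514, 0.2094]
ee_rot: [0.985, 0.158, 0.069, -0.029]
ft_force: [-0.3, 0.9, 0.1]
grip_width: 0.847
```

>>> {"api": "move_arm", "payload": {"moves": [[[-0.06, -0.95, -0.07], [0.1, 2.8, -1.1], 0.85], [[-0.04, -0.95, -0.07], [0.1, 2.8, -1.1], 0.85], [[-0.01, -0.96, -0.07], [0.1, 2.8, -1.1], 0.85], [[0.01, -0.96, -0.07], [0.1, 2.8, -1.1], 0.85], [[0.03, -0.96, -0.07], [0.1, 2.8, -1.1], 0.85]]}}

```text
clock: 13.5
position: [0.5291, 0.2619, 0.2211]
ee_rot: [0.96, 0.201, 0.189, -0.049]
ft_force: [0.4, 1.0, 0.4]
grip_width: 0.846
```

```bash
python3 - <<'E'
from plan import *
a=now()
g=grasp(-.025,.072,.07)
c=go(a,g);go(c,grasp(-.025,.072,into=.007))
t=cv2.cvtColor(camera('top'),cv2.COLOR_RGB2BGR);s=cv2.cvtColor(camera('scene'),cv2.COLOR_RGB2BGR)
F=lambda i:cv2.resize(i,(400,300))
cv2.imwrite('pics/c5.png',np.vstack([np.hstack([F(tile(s,320,190,120,90,4)),F(tile(t,190,210,120,90,4))]),np.hstack([F(tile(s,200,170,120,90,4)),F(tile(t,320,160,140,105,4))])]))
E
```

```text
t 13.5 pos [0.5291 0.2619 0.2211] F [0.4 1.  0.4] g 0.846 q [ 0.81  0.18 -1.44  1.88  0.31  0.86 -1.91]
3 rows, turn [-0.2, 0.8, -0.5]
   [-0.31, -0.29, 0.73]
   [-0.32, -0.29, 0.72]
   [-0.32, -0.3, 0.72]
3 rows, turn [0.0, 0.0, 0.0]
  all [0.0, 0.0, 0.91]
```

View pics/c5.png

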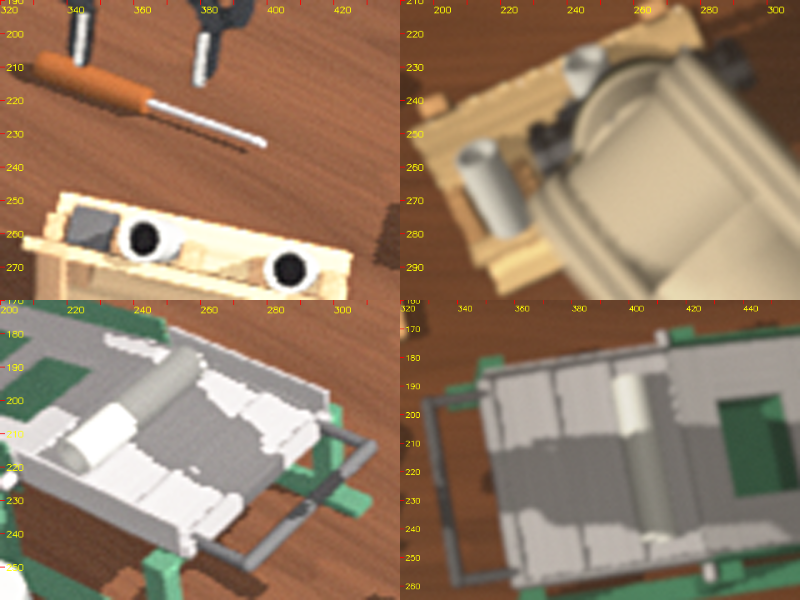

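>>> {"api": "move_arm", "payload": {"moves": [[[-0.31, -0.29, 0.73], [-0.2, 0.8, -0.5], 0.85], [[-0.32, -0.29, 0.72], [-0.2, 0.8, -0.5], 0.85], [[-0.32, -0.3, 0.72], [-0.2, 0.8, -0.5], 0.85], [[0, 0, 0.5], [0, 0, 0], 0.85]]}}

```text
clock: 14.1
position: [0.5242, 0.2832, 0.1495]
ee_rot: [0.954, 0.211, 0.21, -0.045]
ft_force: [0.5, -0.3, 0.2]
grip_width: 0.852
```

```bash
python3 - <<'E'
from plan import *
a=now()
g=grasp(-.025,.072,.05)
c=go(a,g);go(c,grasp(-.025,.072,into=.007));go(a,grasp(-.025,.072,into=.007))
for x in(-.07,.07): print([proj('top',W(GR,np.array([x,.04,z]))).round(1) for z in(.117,.133)])
E
```

```text
t 14.1 pos [0.5242 0.2832 0.1495] F [ 0.5 -0.3  0.2] g 0.852 q [ 0.56  0.25 -1.27  1.99  0.53  0.71 -2.12]
1 rows, turn [0.2, 0.3, 0.1]
  all [0.05, -0.05, 0.26]
2 rows, turn [0.0, 0.0, 0.0]
  all [0.0, 0.0, 0.96]
3 rows, turn [0.1, 0.1, 0.0]
  all [0.02, -0.02, 0.73]
[array([411.6, 244.2]), array([413., 243.])]
[array([400.8, 187.9]), array([402., 186.])]
```

>>> {"api": "move_arm", "payload": {"moves": [[[0.02, -0.02, 0.73], [0.1, 0.1, 0], 0.8], [[0.02, -0.02, 0.73], [0.1, 0.1, 0], 0.7], [[0.02, -0.02, 0.73], [0, 0, 0], 0.6], [[0, 0, 0], [0, 0, 0], 0.5], [[0, 0, 0], [0, 0, 0], 0.2]]}}

```text
clock: 14.72
position: [0.546, 0.2952, 0.1019]
ee_rot: [0.953, 0.211, 0.211, -0.047]
ft_force: [-2.2, -0.7, 1.1]
grip_width: 0.356
```

>>> {"api": "move_arm", "payload": {"moves": [[[0, 0, 0], [0, 0, 0], 0.2], [[0, 0, 0], [0, 0, 0], 0.2], [[0, 0, 0], [0, 0, 0], 0.2]]}}

```text
clock: 15.1
position: [0.5462, 0.295, 0.1019]
ee_rot: [0.953, 0.211, 0.212, -0.047]
ft_force: [-5.7, -1.5, 7.4]
grip_width: 0.347
```

```bash
python3 - <<'E'
from plan import *
a=now();g=grasp(-.025,.072,into=.007);print(g[0], 's err mm',1e3*R.from_euler('z',-RK[1]).apply(a[0]-g[0]))
b=go(a,(a[0]+[0,0,.10],a[1]))
h=seat(.092,.0195,.06,into=.007)
c=go(b,(h[0]*.5+b[0]*.5+[0,0,.03],h[1]))
d=go(c,h);print(h[0]);go(d,seat(.092,.0195,.001,into=.007))
E
```

```text
t 15.1 pos [0.5462 0.295  0.1019] F [-5.7 -1.5  7.4] g 0.347 q [ 0.38  0.37 -1.11  1.98  0.72  0.65 -2.27]
[0.54571828 0.29455342 0.10056753] s err mm [0.66372092 0.17062179 1.31414201]
4 rows, turn [0.0, 0.0, 0.0]
  all [0.42, -0.0, -0.91]
7 rows, turn [-0.1, -6.4, 2.6]
   [-0.2, 0.9, -0.18]
   [-0.17, 0.91, -0.16]
   [-0.15, 0.91, -0.14]
   [-0.12, 0.92, -0.12]
   [-0.09, 0.92, -0.11]
   [-0.06, 0.93, -0.1]
   [-0.03, 0.93, -0.09]
7 rows, turn [0.0, 0.0, 0.0]
  all [0.12, 0.93, 0.24]
[ 0.59789956 -0.02727915  0.17042215]
3 rows, turn [0.0, 0.0, 0.0]
  all [0.27, -0.0, 0.74]
```

>>> {"api": "move_arm", "payload": {"moves": [[[0.42, 0, -0.9], [0, 0, 0], 0.2], [[0.42, 0, -0.9], [0, 0, 0], 0.2], [[0.42, 0, -0.9], [0, 0, 0], 0.2], [[0.42, 0, -0.9], [0, 0, 0], 0.2]]}}

```text
clock: 15.6
position: [0.5462, 0.2946, 0.2014]
ee_rot: [0.953, 0.211, 0.211, -0.047]
ft_force: [0.5, 1.0, -0.9]
grip_width: 0.354
```

>>> {"api": "move_arm", "payload": {"moves": [[[-0.2, 0.9, -0.18], [-0.1, -6.4, 2.6], 0.2], [[-0.17, 0.91, -0.16], [-0.1, -6.4, 2.6], 0.2], [[-0.15, 0.91, -0.14], [-0.1, -6.4, 2.6], 0.2], [[-0.12, 0.92, -0.12], [-0.1, -6.4, 2.6], 0.2]]}}

```text
clock: 16.1
position: [0.5615, 0.2018, 0.209]
ee_rot: [0.992, 0.128, -0.011, -0.015]
ft_force: [0.4, 0.3, -0.3]
grip_width: 0.354
```

>>> {"api": "move_arm", "payload": {"moves": [[[-0.09, 0.92, -0.11], [-0.1, -6.4, 2.6], 0.2], [[-0.06, 0.93, -0.1], [-0.1, -6.4, 2.6], 0.2], [[-0.03, 0.93, -0.09], [-0.1, -6.4, 2.6], 0.2]]}}

```text
clock: 16.48
position: [0.5729, 0.1329, 0.2149]
ee_rot: [0.982, 0.062, -0.176, 0.01]
ft_force: [0.4, 0.2, -0.3]
grip_width: 0.35
```

>>> {"api": "move_arm", "payload": {"moves": [[[0.12, 0.93, 0.24], [0, 0, 0], 0.2], [[0.12, 0.93, 0.24], [0, 0, 0], 0.2], [[0.12, 0.93, 0.24], [0, 0, 0], 0.2], [[0.12, 0.93, 0.24], [0, 0, 0], 0.2]]}}

```text
clock: 16.98
position: [0.5872, 0.0402, 0.1877]
ee_rot: [0.983, 0.063, -0.174, 0.01]
ft_force: [0.6, -0.5, -0.4]
grip_width: 0.351
```

```bash
python3 - <<'E'
from plan import *
a=now()
h=seat(.092,.0195,.06,into=.007)
d=go(a,h);print(h[0]);go(d,seat(.092,.0195,.001,into=.007))
E
```

```text
t 16.98 pos [0.5872 0.0402 0.1877] F [ 0.6 -0.5 -0.4] g 0.351 q [ 0.43  0.74 -0.96  1.26  0.47  1.76 -1.92]
3 rows, turn [-0.0, 0.0, 0.0]
  all [0.11, 0.91, 0.2]
[ 0.59789956 -0.02727915  0.17042215]
3 rows, turn [0.0, 0.0, 0.0]
  all [0.27, -0.0, 0.74]
```

>>> {"api": "move_arm", "payload": {"moves": [[[0.11, 0.91, 0.2], [0, 0, 0], 0.2], [[0.11, 0.91, 0.2], [0, 0, 0], 0.2], [[0.11, 0.91, 0.2], [0, 0, 0], 0.2], [[0.27, 0, 0.74], [0, 0, 0], 0.2], [[0.2, 0, 0.6], [0, 0, 0], 0.2]]}}

```text
clock: 17.6
position: [0.5974, -0.0247, 0.1335]
ee_rot: [0.982, 0.063, -0.175, 0.01]
ft_force: [0.4, -0.3, -1.4]
grip_width: 0.355
```

```bash
python3 - <<'E'
from plan import *
a=now();h=seat(.092,.0195,.001,into=.007);d=go(a,h)
t=cv2.cvtColor(camera('top'),cv2.COLOR_RGB2BGR);s=cv2.cvtColor(camera('scene'),cv2.COLOR_RGB2BGR)
G=[]
for n,i,(x0,y0,w,hh) in(('scene',s,(190,160,120,135)),('top',t,(330,165,120,135))):
    c=cv2.resize(i[y0:y0+hh,x0:x0+w],None,fx=10/3,fy=10/3,interpolation=2)
    # expected axis end points given current TCP if tube centred relative to grasp
    ax=a[0]-a[1].apply([0,0,.007]); u=a[1].apply([np.cos(TL-np.pi/4),0,np.sin(TL-np.pi/4)*-1]); u=R.from_euler('z',GR[1]).apply([1,0,0])
    dx=R.from_euler('z',-GR[1]).apply(ax-GR[0]); 
    for P in(ax+u*(.033),ax-u*.072,W(GR,[.0525,.092,dx[2]]),W(GR,[-.0525,.092,dx[2]])):
        q=((proj(n,P)-[x0,y0])*10/3).astype(int);cv2.drawMarker(c,tuple(int(v) for v in q),(255,0,255),0,8,1)
    G.append(c)
print(dx);cv2.imwrite('pics/c6.png',np.hstack(G))
E
```

```text
t 17.6 pos [ 0.5974 -0.0247  0.1335] F [ 0.4 -0.3 -1.4] g 0.355 q [ 0.51  0.79 -0.92  1.29  0.52  1.7  -1.83]
1 rows, turn [-0.1, 0.2, 0.1]
  all [0.31, 0.11, 0.83]
[0.01933189 0.09459935 0.14010801]
```

View pics/c6.png

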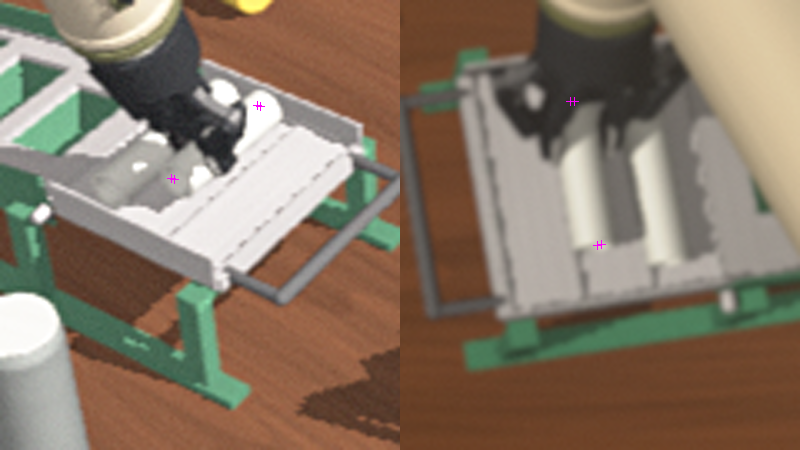

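>>> {"api": "move_arm", "payload": {"moves": [[[0.15, 0.06, 0.4], [0, 0, 0], 0.2], [[0.16, 0.05, 0.4], [0, 0, 0], 0.2], [[0, 0, 0], [0, 0, 0], 0.2]]}}

```text
clock: 18.08
position: [0.5981, -0.0281, 0.1127]
ee_rot: [0.982, 0.063, -0.176, 0.01]
ft_force: [0.0, 0.3, 0.2]
grip_width: 0.351
```

>>> {"api": "move_arm", "payload": {"moves": [[[0, 0, 0], [0, 0, 0], 0.46], [[0, 0, 0], [0, 0, 0], 0.46], [[0, 0, -0.4], [0, 0, 0], 0.46], [[0, 0, -0.8], [0, 0, 0], 0.46], [[0, 0, -1], [0, 0, 0], 0.46]]}}

```text
clock: 18.7
position: [0.6176, -0.0256, 0.1665]
ee_rot: [0.983, 0.063, -0.175, 0.01]
ft_force: [0.3, -0.3, 0.4]
grip_width: 0.464
```

```bash
python3 - <<'E'
from plan import *
a=now()
g=grasp(.075,.057,.06,into=.007)
b=go((a[0]+a[1].apply([0,0,-.025]),a[1]),(g[0]+[0,0,.08],g[1]))
c=go(b,g);go(c,grasp(.075,.057,into=.007))
print(g[0])
E
```

```text
t 18.7 pos [ 0.6176 -0.0256  0.1665] F [ 0.3 -0.3  0.4] g 0.464 q [ 0.47  0.8  -0.92  1.18  0.53  1.77 -1.81]
17 rows, turn [0.0, 2.6, -1.1]
   [-0.26, -0.97, 0.01]
   [-0.24, -0.97, -0.0]
   [-0.22, -0.98, -0.01]
   [-0.2, -0.98, -0.02]
   [-0.18, -0.98, -0.03]
   [-0.16, -0.99, -0.03]
   [-0.14, -0.99, -0.04]
   [-0.12, -0.99, -0.05]
   [-0.1, -0.99, -0.05]
   [-0.08, -1.0, -0.05]
   [-0.06, -1.0, -0.06]
   [-0.04, -1.0, -0.06]
   [-0.02, -1.0, -0.06]
   [0.01, -1.0, -0.06]
   [0.03, -1.0, -0.06]
   [0.05, -1.0, -0.06]
   [0.07, -1.0, -0.05]
3 rows, turn [0.0, 0.0, 0.0]
  all [-0.45, -0.0, 0.97]
3 rows, turn [0.0, 0.0, 0.0]
  all [-0.0, 0.0, 0.8]
[0.47087226 0.36999519 0.1443394 ]
```

>>> {"api": "move_arm", "payload": {"moves": [[[0, 0, -1], [0, 0, 0], 0.7], [[-0.26, -0.97, 0.01], [0, 2.6, -1.1], 0.85], [[-0.24, -0.97, 0], [0, 2.6, -1.1], 0.85], [[-0.22, -0.98, -0.01], [0, 2.6, -1.1], 0.85], [[-0.2, -0.98, -0.02], [0, 2.6, -1.1], 0.85]]}}

```text
clock: 19.32
position: [0.5892, 0.0694, 0.1979]
ee_rot: [0.991, 0.101, -0.084, -0.002]
ft_force: [0.1, 0.2, 0.1]
grip_width: 0.853
```

>>> {"api": "move_arm", "payload": {"moves": [[[-0.18, -0.98, -0.03], [0, 2.6, -1.1], 0.85], [[-0.16, -0.99, -0.03], [0, 2.6, -1.1], 0.85], [[-0.14, -0.99, -0.04], [0, 2.6, -1.1], 0.85], [[-0.12, -0.99, -0.05], [0, 2.6, -1.1], 0.85], [[-0.1, -0.99, -0.05], [0, 2.6, -1.1], 0.85]]}}

```text
clock: 19.95
position: [0.5434, 0.1852, 0.2077]
ee_rot: [0.988, 0.148, 0.029, -0.018]
ft_force: [-0.1, -0.8, -0.5]
grip_width: 0.852
```

>>> {"api": "move_arm", "payload": {"moves": [[[-0.08, -1, -0.05], [0, 2.6, -1.1], 0.85], [[-0.06, -1, -0.06], [0, 2.6, -1.1], 0.85], [[-0.04, -1, -0.06], [0, 2.6, -1.1], 0.85], [[-0.02, -1, -0.06], [0, 2.6, -1.1], 0.85], [[0.01, -1, -0.06], [0, 2.6, -1.1], 0.85]]}}

```text
clock: 20.58
position: [0.4966, 0.3014, 0.2171]
ee_rot: [0.971, 0.192, 0.141, -0.033]
ft_force: [0.2, 0.3, -0.4]
grip_width: 0.848
```

```bash
python3 - <<'E'
from plan import *
a=now()
g=grasp(.075,.057,.06,into=.007)
b=go(a,(g[0]+[0,0,.05],g[1]))
c=go(b,g);go(c,grasp(.075,.057,into=.007))
t=cv2.cvtColor(camera('top'),cv2.COLOR_RGB2BGR);cv2.imwrite('pics/t7.png',t)
E
```

```text
t 20.57 pos [0.4966 0.3014 0.2171] F [ 0.2  0.3 -0.4] g 0.848 q [ 0.54  0.24 -1.33  1.81  0.38  1.01 -2.09]
3 rows, turn [0.1, 2.8, -0.9]
  all [-0.06, -0.97, 0.31]
2 rows, turn [0.0, 0.0, 0.0]
  all [-0.42, -0.0, 0.91]
3 rows, turn [0.0, 0.0, 0.0]
  all [-0.0, 0.0, 0.8]
```

>>> {"api": "move_arm", "payload": {"moves": [[[-0.06, -0.97, 0.31], [0.1, 2.8, -0.9], 0.85], [[-0.06, -0.97, 0.31], [0.1, 2.8, -0.9], 0.85], [[-0.06, -0.97, 0.31], [0.1, 2.8, -0.9], 0.85], [[-0.42, 0, 0.91], [0, 0, 0], 0.85], [[-0.42, 0, 0.91], [0, 0, 0], 0.85]]}}

```text
clock: 21.25
position: [0.4717, 0.369, 0.1435]
ee_rot: [0.953, 0.212, 0.212, -0.046]
ft_force: [1.2, -1.0, 0.3]
grip_width: 0.851
```

```bash
python3 - <<'E'
from plan import *
a=now()
go(a,grasp(.075,.057,into=.007))
E
```

```text
t 21.25 pos [0.4717 0.369  0.1435] F [ 1.2 -1.   0.3] g 0.851 q [ 0.28  0.27 -1.21  1.98  0.65  0.75 -2.42]
3 rows, turn [0.0, -0.0, 0.0]
  all [0.0, -0.02, 0.79]
```

>>> {"api": "move_arm", "payload": {"moves": [[[0, 0, 0.79], [0, 0, 0], 0.8], [[0, -0.02, 0.79], [0, 0, 0], 0.7]]}}

```text
clock: 21.5
position: [0.487, 0.3763, 0.1074]
ee_rot: [0.953, 0.212, 0.211, -0.046]
ft_force: [-0.7, 0.5, 1.1]
grip_width: 0.702
```

```bash
python3 - <<'E'
from plan import *
a=now()
go(a,grasp(.075,.057,into=.007))
E
```

```text
t 21.5 pos [0.487  0.3763 0.1074] F [-0.7  0.5  1.1] g 0.702 q [ 0.17  0.36 -1.11  1.98  0.79  0.73 -2.52]
1 rows, turn [0.1, 0.0, 0.1]
  all [-0.0, -0.04, 0.77]
```

>>> {"api": "move_arm", "payload": {"moves": [[[0, -0.02, 0.38], [0, 0, -2], 0.6], [[0, -0.02, 0.36], [0, 0, -1], 0.6], [[0, 0, 0], [0, 0, 0], 0.4], [[0, 0, 0], [0, 0, 0], 0.2], [[0, 0, 0], [0, 0, 0], 0.2]]}}

```text
clock: 22.12
position: [0.493, 0.3808, 0.0914]
ee_rot: [0.947, 0.237, 0.213, -0.041]
ft_force: [-1.6, 0.9, 4.1]
grip_width: 0.35
```

```bash
python3 - <<'E'
from plan import *
a=now();g=grasp(.075,.057,into=.007);print(1e3*R.from_euler('z',-RK[1]).apply(a[0]-g[0]))
b=go(a,(a[0]+[0,0,.10],a[1]))
h=seat(.144,.022,.06,into=.007)
c=go(b,(h[0]*.5+b[0]*.5+[0,0,.03],h[1]))
d=go(c,h);print(h[0]);go(d,seat(.144,.022,.001,into=.007))
E
```

```text
t 22.12 pos [0.493  0.3808 0.0914] F [-1.6  0.9  4.1] g 0.35 q [ 0.13  0.4  -1.07  1.97  0.85  0.72 -2.51]
[-0.71176047  0.48077834  1.45655915]
4 rows, turn [0.0, 0.0, 0.0]
  all [0.42, 0.02, -0.91]
8 rows, turn [0.0, -5.6, 2.6]
   [-0.14, 0.91, -0.15]
   [-0.11, 0.91, -0.14]
   [-0.08, 0.92, -0.13]
   [-0.05, 0.92, -0.12]
   [-0.02, 0.92, -0.12]
   [0.01, 0.92, -0.12]
   [0.04, 0.92, -0.12]
   [0.07, 0.92, -0.13]
8 rows, turn [0.0, 0.0, 0.0]
  all [0.2, 0.92, 0.14]
[0.59383987 0.02462238 0.17042215]
3 rows, turn [0.0, 0.0, 0.0]
  all [0.27, -0.0, 0.74]
```

>>> {"api": "move_arm", "payload": {"moves": [[[0.42, 0.02, -0.91], [0, 0, 0], 0.2], [[0.42, 0.02, -0.91], [0, 0, 0], 0.2], [[0.42, 0.02, -0.91], [0, 0, 0], 0.2], [[0.42, 0.02, -0.91], [0, 0, 0], 0.2]]}}

```text
clock: 22.62
position: [0.4926, 0.3796, 0.1913]
ee_rot: [0.947, 0.236, 0.212, -0.04]
ft_force: [-0.2, 1.0, 0.4]
grip_width: 0.347
```

>>> {"api": "move_arm", "payload": {"moves": [[[-0.14, 0.91, -0.15], [0, -5.6, 2.6], 0.2], [[-0.11, 0.91, -0.14], [0, -5.6, 2.6], 0.2], [[-0.08, 0.92, -0.13], [0, -5.6, 2.6], 0.2], [[-0.05, 0.92, -0.12], [0, -5.6, 2.6], 0.2]]}}

```text
clock: 23.12
position: [0.5184, 0.2901, 0.2009]
ee_rot: [0.988, 0.153, 0.018, -0.013]
ft_force: [-0.5, 0.9, 0.5]
grip_width: 0.351
```

>>> {"api": "move_arm", "payload": {"moves": [[[-0.02, 0.92, -0.12], [0, -5.6, 2.6], 0.2], [[0.01, 0.92, -0.12], [0, -5.6, 2.6], 0.2], [[0.04, 0.92, -0.12], [0, -5.6, 2.6], 0.2], [[0.07, 0.92, -0.13], [0, -5.6, 2.6], 0.2]]}}

```text
clock: 23.62
position: [0.5441, 0.2015, 0.211]
ee_rot: [0.982, 0.063, -0.175, 0.016]
ft_force: [-0.3, -0.3, 0.4]
grip_width: 0.348
```

>>> {"api": "move_arm", "payload": {"moves": [[[0.2, 0.92, 0.14], [0, 0, 0], 0.2], [[0.2, 0.92, 0.14], [0, 0, 0], 0.2], [[0.2, 0.92, 0.14], [0, 0, 0], 0.2], [[0.2, 0.92, 0.14], [0, 0, 0], 0.2], [[0.2, 0.92, 0.14], [0, 0, 0], 0.2]]}}

```text
clock: 24.25
position: [0.5766, 0.0891, 0.1866]
ee_rot: [0.983, 0.064, -0.173, 0.015]
ft_force: [-0.7, 0.4, -0.8]
grip_width: 0.349
```

```bash
python3 - <<'E'
from plan import *
a=now()
h=seat(.144,.022,.06,into=.007)
d=go(a,h);print(h[0]);go(d,seat(.144,.022,.001,into=.007))
E
```

```text
t 24.25 pos [0.5766 0.0891 0.1866] F [-0.7  0.4 -0.8] g 0.349 q [ 0.37  0.73 -0.97  1.28  0.45  1.75 -2.  ]
3 rows, turn [0.2, 0.0, 0.0]
  all [0.19, 0.88, 0.17]
[0.59383987 0.02462238 0.17042215]
3 rows, turn [0.0, 0.0, 0.0]
  all [0.27, -0.0, 0.74]
```

>>> {"api": "move_arm", "payload": {"moves": [[[0.19, 0.88, 0.17], [0.2, 0, 0], 0.2], [[0.19, 0.88, 0.17], [0.2, 0, 0], 0.2], [[0.19, 0.88, 0.17], [0.2, 0, 0], 0.2], [[0.27, 0, 0.74], [0, 0, 0], 0.2], [[0.2, 0, 0.6], [0, 0, 0], 0.2]]}}

```text
clock: 24.88
position: [0.5928, 0.0269, 0.1331]
ee_rot: [0.983, 0.063, -0.174, 0.01]
ft_force: [-0.8, -0.5, -0.4]
grip_width: 0.353
```

```bash
python3 - <<'E'
from plan import *
a=now();h=seat(.144,.022,.001,into=.007);d=go(a,h)
t=cv2.cvtColor(camera('top'),cv2.COLOR_RGB2BGR);s=cv2.cvtColor(camera('scene'),cv2.COLOR_RGB2BGR)
G=[]
ax=a[0]-a[1].apply([0,0,.007]);dx=R.from_euler('z',-GR[1]).apply(ax-GR[0])
for n,i,(x0,y0,w,hh) in(('scene',s,(190,160,120,135)),('top',t,(330,165,120,135))):
    c=cv2.resize(i[y0:y0+hh,x0:x0+w],None,fx=10/3,fy=10/3,interpolation=2)
    for P in([.035,.144,dx[2]],[-.035,.144,dx[2]],[.0525,.092,.133],[-.0525,.092,.133]):
        q=((proj(n,W(GR,P))-[x0,y0])*10/3).astype(int);cv2.drawMarker(c,tuple(int(v) for v in q),(255,0,255),0,8,1)
    G.append(c)
print(dx);cv2.imwrite('pics/c7.png',np.hstack(G))
E
```

```text
t 24.88 pos [0.5928 0.0269 0.1331] F [-0.8 -0.5 -0.4] g 0.353 q [ 0.45  0.79 -0.93  1.3   0.5   1.68 -1.91]
1 rows, turn [-0.1, 0.1, 0.1]
  all [0.33, 0.1, 0.8]
[0.02125266 0.14637726 0.13962451]
```

View pics/c7.png

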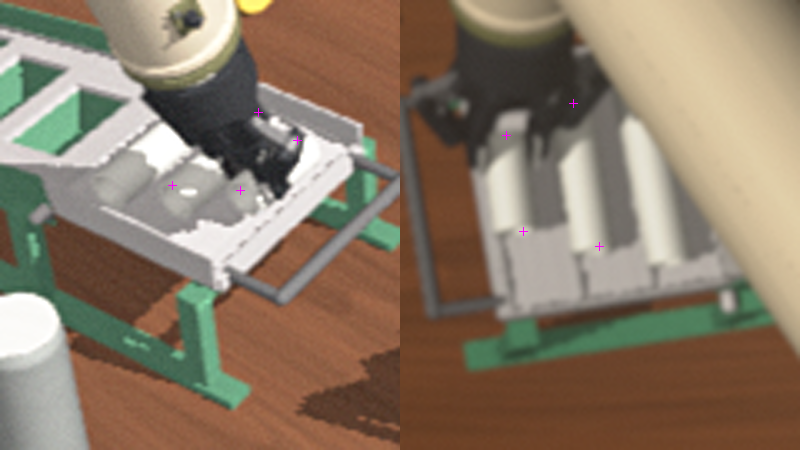

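>>> {"api": "move_arm", "payload": {"moves": [[[0.16, 0.05, 0.4], [0, 0, 0], 0.2], [[0.17, 0.05, 0.39], [0, 0, 0], 0.2], [[0, 0, 0], [0, 0, 0], 0.2]]}}

```text
clock: 25.35
position: [0.5946, 0.0247, 0.1144]
ee_rot: [0.983, 0.063, -0.174, 0.01]
ft_force: [-2.3, 1.3, 9.5]
grip_width: 0.354
```

>>> {"api": "move_arm", "payload": {"moves": [[[0, 0, 0], [0, 0, 0], 0.46], [[0, 0, 0], [0, 0, 0], 0.46], [[0, 0, -0.4], [0, 0, 0], 0.46], [[0, 0, -0.8], [0, 0, 0], 0.46], [[0, 0, -1], [0, 0, 0], 0.46]]}}

```text
clock: 25.98
position: [0.6135, 0.0264, 0.1657]
ee_rot: [0.983, 0.063, -0.174, 0.01]
ft_force: [0.3, 0.6, -0.8]
grip_width: 0.458
```

```bash
cat >> plan.py <<'E'
def tilt_pose(th,back=.0,up=0.): # TCP, jaws along grader y, tool down; handle at tray angle th
    r=np.hypot(.211,.004);a=np.arctan2(-.004,.211)+th
    return W(GR,[0,r*np.cos(a)+back,.105+r*np.sin(a)+up]),ori(GR[1],0)
E
python3 - <<'E'
from plan import *
a=now()
h=tilt_pose(0,up=.09)
go(a,h);print(h[0],tilt_pose(.45)[0])
E
```

```text
t 25.98 pos [0.6135 0.0264 0.1657] F [ 0.3  0.6 -0.8] g 0.458 q [ 0.41  0.8  -0.93  1.2   0.51  1.76 -1.89]
3 rows, turn [-0.0, 6.7, 0.0]
   [-0.61, -0.9, -0.13]
   [-0.59, -0.9, -0.21]
   [-0.56, -0.9, -0.27]
[0.56596336 0.08862464 0.191     ] [0.56838634 0.06951182 0.19317594]
```

>>> {"api": "move_arm", "payload": {"moves": [[[-0.46, -0.68, -0.1], [0, 5, 0], 0.6], [[-0.45, -0.68, -0.15], [0, 5, 0], 0.6], [[-0.43, -0.67, -0.19], [0, 5, 0], 0.6], [[-0.41, -0.67, -0.22], [0, 5, 0], 0.6]]}}

```text
clock: 26.48
position: [0.5657, 0.0891, 0.1918]
ee_rot: [0.998, 0.064, 0.001, -0.001]
ft_force: [-0.3, -0.7, 0.7]
grip_width: 0.597
```

```bash
python3 - <<'E'
from plan import *
a=now()
h=tilt_pose(0,up=-.010);d=go(a,h)
p=tilt_pose(0)[0]
for th in(.1,.2,.3,.4,.43): 
    v=h[1].inv().apply(tilt_pose(th)[0]-p)/.025;print(th,v.round(2));
t=cv2.cvtColor(camera('top'),cv2.COLOR_RGB2BGR);s=cv2.cvtColor(camera('scene'),cv2.COLOR_RGB2BGR)
G=[]
for n,i,(x0,y0,w,hh) in(('scene',s,(180,150,140,150)),('top',t,(325,150,140,150))):
    c=cv2.resize(i[y0:y0+hh,x0:x0+w],(400,429),interpolation=2);f=400/140
    for L,y in((.07,.04),(.0525,.092),(.035,.144)):
      for sg in(1,-1):
        q=((proj(n,W(GR,[L*sg,y,.117]))-[x0,y0])*f).astype(int);cv2.drawMarker(c,tuple(int(v) for v in q),(255,0,255),0,8,1)
    G.append(c)
cv2.imwrite('pics/c8.png',np.hstack(G))
E
```

```text
t 26.48 pos [0.5657 0.0891 0.1918] F [-0.3 -0.7  0.7] g 0.597 q [ 0.63  0.46 -1.11  1.62  0.42  1.33 -1.98]
5 rows, turn [-0.0, -0.0, 0.0]
  all [-0.0, 0.01, 0.81]
0.1 [ 0.    0.03 -0.84]
0.2 [-0.    0.14 -1.68]
0.3 [-0.    0.33 -2.5 ]
0.4 [ 0.   0.6 -3.3]
0.43 [ 0.    0.7  -3.53]
```

View pics/c8.png

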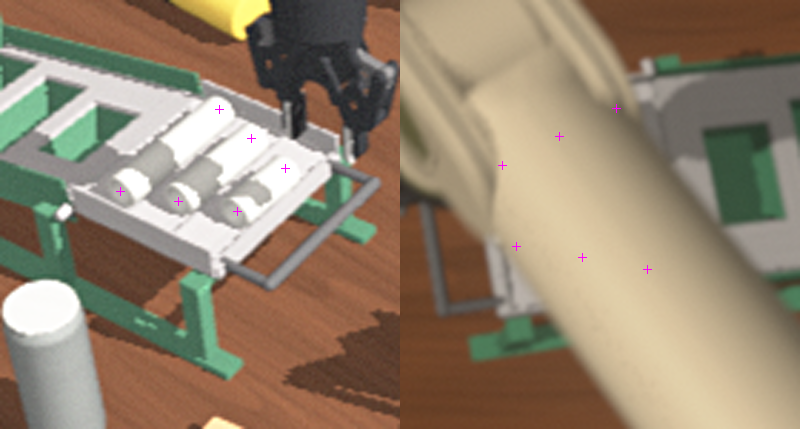

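>>> {"api": "move_arm", "payload": {"moves": [[[0, -0.03, 0.8], [0, 0, 0], 0.6], [[0, -0.03, 0.8], [0, 0, 0], 0.6], [[0, -0.03, 0.8], [0, 0, 0], 0.6], [[0, -0.03, 0.8], [0, 0, 0], 0.6], [[0, -0.03, 0.81], [0, 0, 0], 0.6]]}}

```text
clock: 27.2
position: [0.5649, 0.0924, 0.0888]
ee_rot: [0.998, 0.064, -0.001, -0.001]
ft_force: [-0.4, 0.1, -0.5]
grip_width: 0.604
```

>>> {"api": "move_arm", "payload": {"moves": [[[0, 0, 0], [0, 0, 0], 0.4], [[0, 0, 0], [0, 0, 0], 0.25], [[0, 0, 0], [0, 0, 0], 0.2]], "squeeze": 20}}

```text
clock: 27.58
position: [0.5657, 0.0914, 0.0913]
ee_rot: [0.998, 0.063, -0.0, -0.0]
ft_force: [-0.1, -4.0, -0.5]
grip_width: 0.203
```

>>> {"api": "move_arm", "payload": {"moves": [[[0, 0, 0], [0, 0, 0], 0.1], [[0, 0, 0], [0, 0, 0], 0.1], [[0, 0, 0], [0, 0, 0], 0.1]]}}

```text
clock: 27.95
position: [0.566, 0.0888, 0.0913]
ee_rot: [0.998, 0.062, -0.0, 0.001]
ft_force: [-0.8, -11.6, 4.4]
grip_width: 0.129
```

>>> {"api": "move_arm", "payload": {"moves": [[[0, 0.13, -0.2], [0, 0, 0], 0.1], [[0, 0.02, -0.32], [0, 0, 0], 0.1], [[0, 0.02, -0.32], [0, 0, 0], 0.1], [[0, 0.03, -0.3], [0, 0, 0], 0.1], [[0, 0.04, -0.3], [0, 0, 0], 0.1]]}}

```text
clock: 28.58
position: [0.5662, 0.0865, 0.1273]
ee_rot: [0.998, 0.064, -0.0, -0.001]
ft_force: [5.0, -1.0, -3.6]
grip_width: 0.126
```

>>> {"api": "move_arm", "payload": {"moves": [[[0, 0.05, -0.3], [0, 0, 0], 0.1], [[0, 0.06, -0.3], [0, 0, 0], 0.1], [[0, 0.07, -0.3], [0, 0, 0], 0.1], [[0, 0.08, -0.3], [0, 0, 0], 0.1], [[0, 0.08, -0.3], [0, 0, 0], 0.1]]}}

```text
clock: 29.2
position: [0.5674, 0.0778, 0.1648]
ee_rot: [0.998, 0.064, -0.0, -0.001]
ft_force: [6.1, -1.3, -4.9]
grip_width: 0.134
```

>>> {"api": "move_arm", "payload": {"moves": [[[0, 0.09, -0.3], [0, 0, 0], 0.1], [[0, 0.1, -0.3], [0, 0, 0], 0.1], [[0, 0, 0], [0, 0, 0], 0.1], [[0, 0, 0], [0, 0, 0], 0.1], [[0, 0, 0], [0, 0, 0], 0.1]]}}

```text
clock: 29.82
position: [0.568, 0.0726, 0.1791]
ee_rot: [0.998, 0.063, -0.0, -0.001]
ft_force: [6.6, -2.4, -3.4]
grip_width: 0.125
```

>>> {"api": "move_arm", "payload": {"moves": [[[0, 0, 0], [0, 0, 0], 0.1], [[0, 0, 0], [0, 0, 0], 0.1], [[0, 0, 0], [0, 0, 0], 0.1], [[0, 0, 0], [0, 0, 0], 0.1], [[0, 0, 0], [0, 0, 0], 0.1]]}}

```text
clock: 30.45
position: [0.568, 0.0726, 0.179]
ee_rot: [0.998, 0.063, -0.0, -0.001]
ft_force: [5.3, -1.4, -3.7]
grip_width: 0.132
```

```bash
python3 - <<'E'
from plan import *
a=now();print(1e3*(a[0]-tilt_pose(0)[0]))
t=cv2.cvtColor(camera('top'),cv2.COLOR_RGB2BGR);s=cv2.cvtColor(camera('scene'),cv2.COLOR_RGB2BGR)
F=lambda i:cv2.resize(i,(400,300))
cv2.imwrite('pics/c9.png',np.hstack([F(tile(s,120,145,200,150,4,20)),F(tile(t,340,130,200,150,4,20))]))
E
```

```text
t 30.45 pos [0.568  0.0726 0.179 ] F [ 5.3 -1.4 -3.7] g 0.132 q [ 0.66  0.47 -1.1   1.63  0.43  1.31 -1.96]
[  2.04228556 -15.99809217  78.02831378]
```

View pics/c9.png

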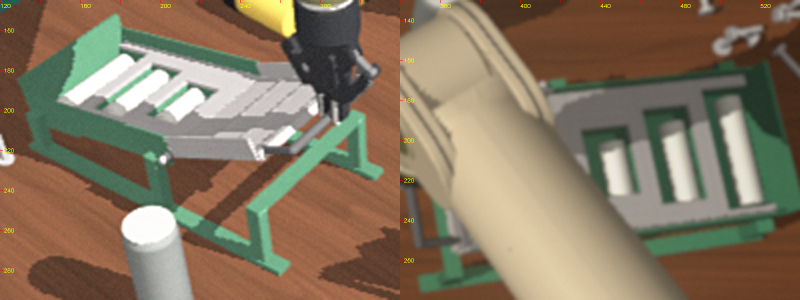

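>>> {"api": "move_arm", "payload": {"moves": [[[0, -0.14, 0.44], [0, 0, 0], 0.1], [[0, -0.13, 0.44], [0, 0, 0], 0.1], [[0, -0.11, 0.44], [0, 0, 0], 0.1], [[0, -0.09, 0.44], [0, 0, 0], 0.1], [[0, -0.07, 0.44], [0, 0, 0], 0.1]]}}

```text
clock: 31.18
position: [0.566, 0.0873, 0.1234]
ee_rot: [0.998, 0.064, -0.0, -0.001]
ft_force: [6.9, -1.1, -1.7]
grip_width: 0.125
```

>>> {"api": "move_arm", "payload": {"moves": [[[0, -0.05, 0.44], [0, 0, 0], 0.1], [[0, -0.03, 0.44], [0, 0, 0], 0.1], [[0, 0, 0.4], [0, 0, 0], 0.1], [[0, 0, 0], [0, 0, 0], 0.1]]}}

```text
clock: 31.68
position: [0.5665, 0.0888, 0.0926]
ee_rot: [0.998, 0.064, 0.0, -0.001]
ft_force: [5.2, -2.2, 6.7]
grip_width: 0.125
```

>>> {"api": "move_arm", "payload": {"moves": [[[0, 0, 0], [0, 0, 0], 0.4], [[0, 0, 0], [0, 0, 0], 0.6], [[0, 0, 0], [0, 0, 0], 0.6], [[0, 0, -0.6], [0, 0, 0], 0.6], [[0, 0, -0.9], [0, 0, 0], 0.6]]}}

```text
clock: 32.3
position: [0.5654, 0.0886, 0.1308]
ee_rot: [0.998, 0.064, -0.001, -0.001]
ft_force: [-0.1, -0.3, 0.4]
grip_width: 0.596
```

>>> {"api": "move_arm", "payload": {"moves": [[[0, 0, -1], [0, 0, 0], 0.6], [[0, 0, -1], [0, 0, 0], 0.6], [[-0.2, -1, -0.8], [0, 0, 0], 0.6], [[-0.2, -1, -0.8], [0, 0, 0], 0.6], [[-0.2, -1, -0.5], [0, 0, 0], 0.6]]}}

```text
clock: 32.92
position: [0.5404, 0.1635, 0.2342]
ee_rot: [0.998, 0.064, 0.0, -0.001]
ft_force: [-0.1, 0.7, -0.1]
grip_width: 0.6
```

>>> {"api": "move_arm", "payload": {"moves": [[[-0.2, -1, -0.5], [0, 0, 0], 0.6], [[-0.2, -1, 0], [0, 0, 0], 0.6], [[-0.2, -1, 0], [0, 0, 0], 0.6], [[0, 0, 0], [0, 0, 0], 0.6]]}}

```text
clock: 33.42
position: [0.5148, 0.237, 0.246]
ee_rot: [0.998, 0.066, -0.0, -0.001]
ft_force: [-0.1, -0.2, 0.6]
grip_width: 0.597
```

```bash
python3 - <<'E'
from plan import *
now()
t=cv2.cvtColor(camera('top'),cv2.COLOR_RGB2BGR);s=cv2.cvtColor(camera('scene'),cv2.COLOR_RGB2BGR)
cv2.imwrite('pics/c10.png',np.hstack([s[120:360,80:480],t[60:300,160:560]]))
# numeric check: handle bar projected at th=0
for n,i in(('scene',s),('top',t)):
    i0=cv2.imread(f'pics/{n}0.png')
    for nm,Q in(('handle',[(x,.211,.107) for x in(-.05,-.02,.02,.05)]),('tray rear edge',[(x,.15,.1) for x in(-.05,0,.05)])):
        for Pq in Q:
            u,v=proj(n,W(GR,Pq)).round().astype(int);print(n,nm,i[v,u],i0[v,u])
E
```

```text
t 33.42 pos [0.5148 0.237  0.246 ] F [-0.1 -0.2  0.6] g 0.597 q [ 0.4   0.42 -1.16  1.55  0.38  1.42 -2.22]
scene handle [149 148 151] [159 158 161]
scene handle [151 151 155] [159 159 163]
scene handle [148 143 146] [154 153 155]
scene handle [146 146 148] [156 154 157]
scene tray rear edge [219 219 225] [223 226 231]
scene tray rear edge [142 145 148] [203 205 213]
scene tray rear edge [174 176 184] [188 189 197]
top handle [ 99 121 134] [79 82 89]
top handle [ 74  90 101] [79 83 89]
top handle [77 81 85] [85 89 94]
top handle [76 80 84] [84 88 94]
top tray rear edge [158 165 171] [176 183 191]
top tray rear edge [ 99 103 109] [173 181 188]
top tray rear edge [152 158 165] [168 176 184]
```

View pics/c10.png

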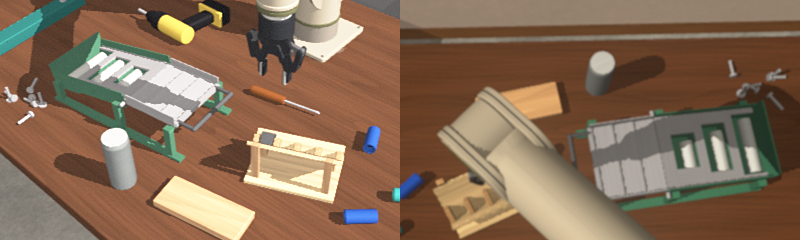

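The tray is down and empty, each tube lies in its own gap, the stub is still in the rack, and nothing else has moved. The gripper is clear of everything, so I'm handing in.

```bash
python3 -c "
from workcell import *
print(hand_in())"
```

```text
the job is handed in; nothing more can be done
None
```

The job is done and handed in at about 33.5 s of the 72 s. I took the long, medium and short tubes out of the rack and laid them centred in the front, centre and rear seats. I then tipped the tray by its handle to about 0.42 rad and lowered it again.

- **Tubes:** in the last pictures, each of the three lies in the gap that fits its length.
- **Tray:** it is down and empty. The handle's pixels match the first pictures in the scene view. In the top view one of the four handle points is a little brighter than at the start; I did not look into why.
- **Everything else:** the bar stub is still in the rack. The can, board, screwdriver, drill and coloured tubes look unmoved.
- **Forces:** the highest wrist force in any reading was about 12 N, when I gripped the handle slightly off centre. The gripper was clear of everything at hand-in.

My first approach to the long tube, with the tool tilted 45 degrees, lagged near a wrist singularity. I used a 25-degree tilt from then on. Joint 7 came within 0.1 rad of its limit at the short tube, but no joint reading was outside its range.

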